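# Lay the honey-tasting tray in order of use

## Task

Lay the tasting tray for the next customer in the order of use, starting at its tall headboard: stand the small round honey jar upright in the middle of the bay next to the headboard, then lay the honey dipper, the spreader and the spoon flat, one in each of the next three lanes, crosswise to the tray and centred across its width. Keep the jar upright and set it down gently, without dropping it; leave the brush, the three-pronged fork and the square jar where they are.

Things in the scene. Friction and masses are not known exactly. Their poses are not given: they have to be found in the camera images.
- tray: fixed wooden tray, 258 (x) x 162 mm, any yaw; origin under its centre, at table level. Headboard 45 mm high at its +x end, side walls 20, -x end wall 14, floor 5 mm up. Pairs of 34 mm rib stubs on the side walls (tops 17 mm up, middle open) part it, from the headboard, into: jar bay (centre x +88 mm, 66 wide), lane 1 (x +24, 54 wide), lane 2 (x -34, 54), lane 3 (x -94, 58), all centred on y 0
- jar: small round amber glass jar with a black lid, standing; 52 mm diameter, 62 mm high (glass to 48 mm, then the 49 mm wide lid), about 0.16 kg; origin at the centre of its underside, z up
- dipper: wooden honey dipper, about 140 mm long lying flat along its own x axis, working end at +x; origin at the middle of its length on the underside, balance point within 20 mm of it; round handle 13 mm thick whose axis is 14 mm up (7.5 to 20.5 mm), ridged head 28 mm thick at x = +29 to +70 mm, disc 28 mm across, 10 mm thick at the tail; it does not roll; about 35 g
- spreader: wooden spreader, about 140 mm long lying flat along its own x axis, working end at +x; origin at the middle of its length on the underside, balance point within 20 mm of it; pale wooden handle 14 mm wide and 14 mm high passing through the origin; flat square-ended rectangular blade 34 mm wide and 6 mm thick, from x = +10 mm on; about 35 g
- spoon: wooden spoon, about 140 mm long lying flat along its own x axis, working end at +x; origin at the middle of its length on the underside, balance point within 20 mm of it; pale wooden handle 14 mm wide and 14 mm high passing through the origin; round hollow bowl 38 mm wide and 14 mm high, centred at x = +51 mm; about 35 g
- brush: look-alike, leave it: wooden brush, about 140 mm long lying flat along its own x axis, working end at +x; origin at the middle of its length on the underside, balance point within 20 mm of it; pale wooden handle 14 mm wide and 14 mm high passing through the origin; metal ferrule and bristles 28 mm wide from x = +13 mm on
- fork: look-alike, leave it: wooden fork with three straight prongs, about 140 mm long lying flat along its own x axis, working end at +x; origin at the middle of its length on the underside, balance point within 20 mm of it; pale wooden handle 14 mm wide and 14 mm high passing through the origin; head 32 mm wide from x = +18 mm on
- square_jar: look-alike, leave it: amber glass jar with a square body 50 x 50 mm, 48 mm high, and a round black lid 38 mm wide, 62 mm high in all; origin at the centre of its underside

How it is judged:
By the outcome, as a careful person would: the job done as asked, in the order asked, and still so for the second after the job is handed in, with the robot touching nothing.
It also fails if it takes over 115 s, if anything falls off the work surface, if the arm or the gripper's body presses on something with over 40 N, if the wrist force passes 120 N, or if a joint passes its speed limit or range.

## Robot

A 6-joint arm with a two-finger parallel gripper is mounted at the origin on the work surface. World frame = base frame: x ahead of the robot, y to its left, z up, the work surface at z = 0. Lengths are in m, angles in rad, forces in N, time in s.
With the tool pointing down it reaches from about 0.35 to 0.775 m from the base axis. Payload 5.5 kg.
Tool frame: the origin (TCP) lies midway between the tips of the shut fingers; the grasp point (between the pads) lies 19 mm behind it; z points along the fingers, y is the direction in which the jaws open and shut (so a half turn about z gives the same grasp; the last joint's range is limited). The gripper opens to 85 mm and grips with 20 to 120 N. Pads are 22 mm wide; open, the fingers measure 114 mm over their backs; the gripper's body (76 mm by 85 mm) begins 54 mm behind the grasp point. The pads swing forward as they close: fully open they stand 13 mm farther back than shut.
Start: joints at [0.966, 0.313, 0.046, 1.304, 0, 1.431], TCP at [0.258, 0.514, 0.231] pointing down, gripper open.
Joint ranges: [-2.76, 2.76], [-0.86, 1.69], [-1.03, 1.26], [-2.2, 2.34], [-1.47, 1.5], [-3.14, 3.14]. Speed limits (rad/s): [2.57, 2.57, 3.14, 3.14, 3.14, 3.14].

## Interface

Orientations are given as a unit quaternion [w, x, y, z].
In Python, from workcell import env gives the robot as it stands.
- The arm moves only by the shell command python3 -m pendant 'ROWS' [FORCE]. ROWS is JSON, a list of rows, each a list of 3 entries, a list of its own where there are three numbers: the shift along the tool's x, y, z each as a share of 20 mm, from -1 to 1, then the turn about the tool's z as a share of 6 degrees, from -1 to 1, then the closure, from -1 (fully open) to 1 (shut). In form: [[[tx, ty, tz], turn, claw], ...]. A call has 1 to 12 rows; each row shifts and turns the commanded pose from where the row before left it, along the tool's axes as they then stand; what a row does not reach is not made up. A row lasts 1/8 s, in which the tool goes at most 62.5 mm and 10.7 degrees, less where a joint would pass 70% of its speed; a pose out of reach is approached as far as the arm can. A call with a number of a shift or a turn outside -1 to 1 is refused whole. A call with a gripper value outside its range is refused whole. The fingers move at their own pace and stop on an object; FORCE is the grip in N (left out, the last holds). Time passes only in rows, so rows that do not move let the fingers close. It gives the time, the measured TCP pose, the force and the opening at its end, in the units of the state.
- env.get_state(): the state, without advancing time (a new reading comes with each control period).
- env.read_camera(name): name is "scene" or "top" or "wrist"; returns a dict with "color" (400x640x3 uint8, blue, green, red), "mtx" (3x3 intrinsics, pixels), "view" (4x4, takes a point from world to camera coordinates). Camera axes: x right, y down, z forward; pixel columns grow to the right and rows downward; lengths in m; the calibration is good to about 2 mm. A picture is of the moment at which its call begins. There is no depth.
- env.hand_in(): hands the job in, once; it reports no verdict.
Trained networks look in the newest picture that a camera, given by its name, has taken for a name from the list of things; names that differ only in an ending like _2 or _b are one class to them, and where a whole thing is asked for, a point or a joint stands for the part that bears it (a point fixed in the world has none). Each returns a list of dicts, best first, with "p" (0 to 1); they miss things now and then, are a little off and sometimes report something else, mostly with a low value. They report only what shows in the picture. A call takes as long as a camera call.
- env.boxes_of(camera, thing): "location" ([column, row] in pixels, amid what is visible of it).
- env.cut_out(camera, thing): "region" (400x640 bool, what is visible of it) and "location" ([column, row] in pixels, amid what is visible of it).
The state is a dict: "clock": time; "joint_pos": joint angles; "qvel": joint speeds; "tau": joint torques, N m; "tcp_pos": TCP position; "orientation": TCP orientation; "wrist_force": force on the tool from outside, world axes, zero at the start; "ft_torque": the same for the moment, N m; "finger_gap": finger opening in m.
Only numpy, scipy, OpenCV 4.12 (cv2) and the standard library are available. Lean on these libraries where they do the work, as an engineer would, in place of code of your own. Each camera call takes 0.05 s, during which the arm holds its last target.

## Working session

There is one attempt and no reset: what is moved stays moved. The work goes in short steps, Python scripts to look and compute and a shell command to move; the robot and the scene stay as the last step left them, time stands still between calls to the robot, and variables do not carry over. Pictures are saved under pics/ and viewed, and the job is handed in when it is done.

```bash
ls; mkdir -p pics; python3 - <<'E'
from workcell import env
import cv2
s=env.get_state();print({k:s[k] for k in('clock','tcp_pos','orientation','finger_gap','wrist_force')})
for c in('top','scene','wrist'):
    r=env.read_camera(c);cv2.imwrite(f'pics/{c}0.png',r['color'])
    print(c,r['mtx'].tolist(),r['view'].round(4).tolist())
    for t in('tray','jar','dipper','spreader','spoon','brush','fork','square_jar'):
        print(t,[(round(d['p'],2),[round(float(x)) for x in d['location']]) for d in env.boxes_of(c,t)][:3])
print(env.get_state()['clock'])
E
```

```text
pics
{'clock': 0.0, 'tcp_pos': array([0.2574545 , 0.51356133, 0.23040758]), 'orientation': array([-3.29575742e-04,  2.30328026e-01,  9.73112619e-01, -8.49999764e-04]), 'finger_gap': 0.08552755442931408, 'wrist_force': array([-0.01762155, -0.40497823, -0.06729463])}
top [[429.0027570749521, 0.0, 324.7309488709937], [0.0, 429.0027570749521, 195.51638188669472], [0.0, 0.0, 1.0]] [[0.0199, -0.9995, 0.0258, -0.0285], [-0.9977, -0.0215, -0.0647, 0.5598], [0.0652, -0.0245, -0.9976, 1.2297], [0.0, 0.0, 0.0, 1.0]]
tray [(0.57, [328, 183])]
jar [(0.61, [236, 164]), (0.21, [327, 182]), (0.19, [196, 203])]
dipper [(0.76, [231, 220])]
spreader [(0.57, [166, 210])]
spoon [(0.86, [435, 210])]
brush [(0.58, [198, 201])]
fork [(0.86, [401, 220])]
square_jar [(0.83, [399, 161])]
scene [[388.0325415941932, 0.0, 322.37548547352634], [0.0, 388.0325415941932, 196.0661929183836], [0.0, 0.0, 1.0]] [[0.3081, 0.9513, -0.0078, -0.1814], [0.8273, -0.272, -0.4916, -0.46], [-0.4698, 0.145, -0.8708, 1.5102], [0.0, 0.0, 0.0, 1.0]]
tray [(0.96, [317, 211])]
jar [(0.65, [242, 201]), (0.56, [403, 195])]
dipper [(0.78, [384, 167])]
spreader [(0.67, [440, 153])]
spoon [(0.79, [212, 222]), (0.27, [402, 195])]
brush [(0.51, [415, 162])]
fork [(0.7, [240, 201])]
square_jar [(0.78, [253, 245]), (0.69, [415, 163])]
wrist [[359.20863170819246, 0.0, 321.58684988699224], [0.0, 359.20863170819246, 195.63311783064856], [0.0, 0.0, 1.0]] [[0.4496, 0.8932, 0.0006, -0.5732], [0.8473, -0.4267, 0.3164, -0.0403], [0.2829, -0.1418, -0.9486, 0.3805], [0.0, 0.0, 0.0, 1.0]]
tray []
jar []
dipper []
spreader [(0.91, [358, 354])]
spoon []
brush [(0.85, [284, 364])]
fork []
square_jar []
1.35
```

```bash
python3 - <<'E'
import cv2
a=cv2.imread('pics/top0.png');cv2.imwrite('pics/top0z.png',cv2.resize(a[110:290,130:480],(800,411),interpolation=cv2.INTER_CUBIC))
E
```

```text
(no output)
```

View pics/top0z.png

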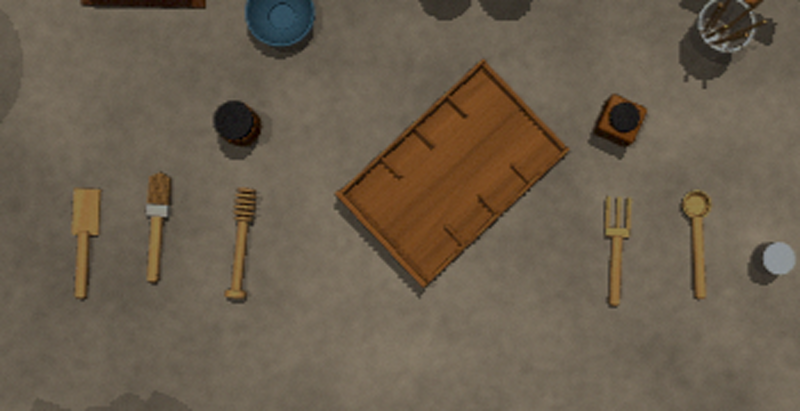

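View pics/scene0.png

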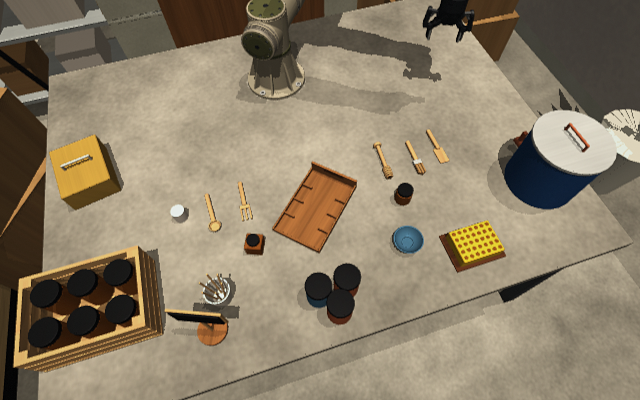

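View pics/wrist0.png

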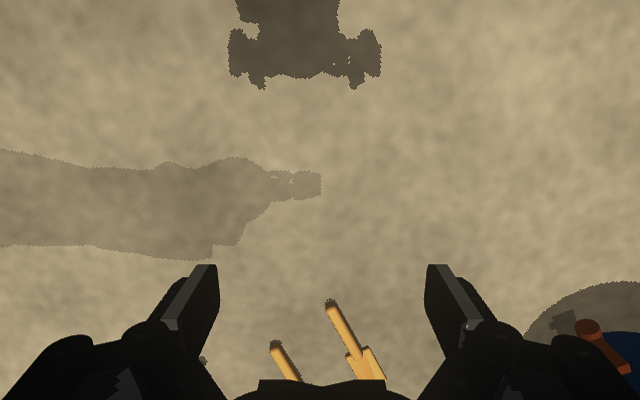

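```bash
cat > h.py <<'E'
import numpy as np,cv2
from scipy.optimize import minimize
from workcell import env
def box(x0,x1,y0,y1,z0,z1): return np.array([[x,y,z] for x in(x0,x1) for y in(y0,y1) for z in(z0,z1)],float)
def cyl(r,z0,z1,cx=0,cy=0):
    a=np.linspace(0,2*np.pi,24,endpoint=False)
    return np.array([[cx+r*np.cos(t),cy+r*np.sin(t),z] for t in a for z in(z0,z1)])
M={'jar':[cyl(26,0,48),cyl(24.5,48,62)],
'dipper':[box(-65,35,-6.5,6.5,7.5,20.5),box(29,70,-14,14,5,23),box(29,70,-9,9,0,28),box(-70,-60,-14,14,5,23),box(-70,-60,-9,9,0,28)],
'spreader':[box(-70,12,-7,7,0,14),box(10,70,-17,17,0,6)],
'spoon':[box(-70,35,-7,7,0,14),cyl(19,0,14,51,0)],
'tray':[box(-129,129,-81,81,0,14),box(-129,129,-81,-76,0,20),box(-129,129,76,81,0,20),box(121,129,-81,81,0,45)]}
def pose(parts,p,z0=0):
    c,s=np.cos(p[2]),np.sin(p[2]);R=np.array([[c,-s,0],[s,c,0],[0,0,1]])
    return [q/1000@R.T+[p[0],p[1],z0] for q in parts]
def proj(cam,P):
    v=cam['view'];q=P@v[:3,:3].T+v[:3,3];u=q@cam['mtx'].T;return u[:,:2]/u[:,2:]
def pix2w(cam,uv,z):
    v=cam['view'];R=v[:3,:3];t=v[:3,3];o=-R.T@t
    d=R.T@np.linalg.inv(cam['mtx'])@np.array([uv[0],uv[1],1.]);return o+d*(z-o[2])/d[2]
S=8
def render(cam,parts,roi):
    x0,y0,x1,y1=roi;im=np.zeros(((y1-y0)*S,(x1-x0)*S),np.uint8)
    for P in parts:
        u=(proj(cam,P)-[x0,y0]+.5)*S
        cv2.fillConvexPoly(im,cv2.convexHull(np.round(u).astype(np.int32)),255)
    return cv2.resize(im,(x1-x0,y1-y0),interpolation=cv2.INTER_AREA)/255.
def fit(thing,obs,p0,z0=0,yaw=True):
    "obs: list of (cam,mask)"
    ro=[]
    for cam,m in obs:
        ys,xs=np.nonzero(m);ro.append((max(xs.min()-12,0),max(ys.min()-12,0),min(xs.max()+13,640),min(ys.max()+13,400)))
    def f(p):
        e=0
        for (cam,m),r in zip(obs,ro):
            a=render(cam,pose(M[thing],p,z0),r);b=cv2.GaussianBlur(m[r[1]:r[3],r[0]:r[2]].astype(float),(0,0),1.)
            e+=((cv2.GaussianBlur(a,(0,0),1.)-b)**2).sum()/b.sum()
        return e
    best=None
    for dy in ((0,) if not yaw else (-.12,0,.12)):
        sx=np.array([[0,0,0],[.008,0,0],[0,.008,0],[0,0,.15]])+np.array(p0)+[0,0,dy]
        g=(lambda q:f([q[0],q[1],p0[2]])) if not yaw else f
        r=minimize(g,sx[0][:3 if yaw else 2],method='Nelder-Mead',options=dict(initial_simplex=sx if yaw else sx[:3,:2],xatol=1e-4,fatol=1e-5))
        if best is None or r.fun<best.fun:best=r
    return best.x,best.fun
def st():
    s=env.get_state();q=s['orientation'];w,x,y,z=q
    tx=np.array([1-2*(y*y+z*z),2*(x*y+w*z),2*(x*z-w*y)])
    ty=np.array([2*(x*y-w*z),1-2*(x*x+z*z),2*(y*z+w*x)])
    return s,tx,ty
def plan(target,jaw=None):
    "target TCP; jaw= world angle of the jaw (tool y) axis"
    s,tx,ty=st();p=s['tcp_pos'];a=np.arctan2(ty[1],ty[0])
    d=np.array(target)-p
    print('t',round(s['clock'],2),'tcp',p.round(4),'jaw deg',round(np.degrees(a),1),'gap',round(s['finger_gap'],4),'F',s['wrist_force'].round(1),'q6',round(s['joint_pos'][5],2))
    turn=0
    if jaw is not None:
        e=(jaw-a+np.pi/2)%np.pi-np.pi/2;turn=-np.degrees(e)
    tz=np.cross(tx,ty)
    b=np.radians(-turn);c,sn=np.cos(b),np.sin(b);R=np.array([[c,-sn,0],[sn,c,0],[0,0,1]])
    print('now-axes units of 20mm:',(np.array([tx@d,ty@d,tz@d])/.02).round(2),' turn units(6deg)',round(turn/6,2),' after-turn axes:',(np.array([R@tx@d,R@ty@d,tz@d])/.02).round(2))
E
python3 - <<'E'
from h import *
cs={}
obs={}
g={'jar':[],'dipper':[],'spreader':[],'spoon':[],'tray':[]}
for c in('top','scene'):
    cs[c]=env.read_camera(c)
    for t in g:
        exp=None
        for d in env.cut_out(c,t)[:3]:
            print(c,t,round(d['p'],2),np.round(d['location']),d['region'].sum(),pix2w(cs[c],d['location'],.02).round(3))
            g[t].append((c,d))
import pickle;pickle.dump((cs,g),open('obs0.pkl','wb'))
E
```

```text
top jar 0.85 [234. 163.] 312 [0.65  0.249 0.02 ]
top jar 0.62 [435. 213.] 326 [ 0.517 -0.339  0.02 ]
top dipper 0.66 [232. 208.] 259 [0.517 0.25  0.02 ]
top spreader 0.9 [170. 209.] 370 [0.512 0.428 0.02 ]
top spreader 0.56 [231. 213.] 299 [0.504 0.253 0.02 ]
top spoon 0.68 [435. 213.] 281 [ 0.517 -0.339  0.02 ]
top tray 0.95 [328. 183.] 4989 [ 0.597 -0.025  0.02 ]
scene jar 0.56 [403. 195.] 337 [0.646 0.251 0.02 ]
scene dipper 0.7 [383. 163.] 195 [0.512 0.235 0.02 ]
scene spreader 0.53 [437. 154.] 227 [0.538 0.422 0.02 ]
scene spoon 0.47 [213. 218.] 248 [ 0.54  -0.335  0.02 ]
scene tray 0.88 [313. 208.] 4218 [ 0.601 -0.036  0.02 ]
```

```bash
python3 - <<'E'
from h import *
import pickle
cs,g=pickle.load(open('obs0.pkl','rb'))
cut={}
# initial guesses
I={'jar':(.65,.25,0),'dipper':(.517,.245,0),'spreader':(.515,.428,0.05),'spoon':(.517,-.339,0),'tray':(.597,-.025,np.radians(138))}
out={}
for t in g:
    best={}
    for c,d in g[t]:
        if c not in best and np.hypot(*(pix2w(cs[c],d['location'],.02)[:2]-np.array(I[t][:2])))<.05: best[c]=d
    for use in (['top'],['scene'],['top','scene']):
        if any(u not in best for u in use):continue
        p,f=fit(t,[(cs[u],best[u]['region']) for u in use],I[t],yaw=t!='jar')
        if len(p)==2:p=np.append(p,0)
        print(t,use,p[:2].round(4),round(np.degrees(p[2]),1),round(f,3))
        out[t]=p
ov=cs['top']['color'].copy()
ov=cv2.resize(ov[110:290,130:480],(800,411),interpolation=cv2.INTER_CUBIC);k=800/350
ov2=cv2.resize(cs['scene']['color'][120:280,180:470],(800,441),interpolation=cv2.INTER_CUBIC);k2=800/290
for t in out:
    for P in pose(M[t],out[t]):
        cv2.polylines(ov,[cv2.convexHull(np.round((proj(cs['top'],P)-[130,110]+.5)*k).astype(np.int32))],True,(0,255,0),1)
        cv2.polylines(ov2,[cv2.convexHull(np.round((proj(cs['scene'],P)-[180,120]+.5)*k2).astype(np.int32))],True,(0,255,0),1)
cv2.imwrite('pics/ov1.png',ov);cv2.imwrite('pics/ov2.png',ov2)
E
```

```text
jar ['top'] [0.6456 0.249 ] 0.0 0.009
jar ['scene'] [0.648  0.2481] 0.0 0.006
jar ['top', 'scene'] [0.6466 0.2488] 0.0 0.022
dipper ['top'] [0.4952 0.2422] -4.5 0.136
dipper ['scene'] [0.4959 0.2413] -5.6 0.165
dipper ['top', 'scene'] [0.4958 0.2418] -4.4 0.307
spreader ['top'] [0.4923 0.4423] -1.0 0.054
spreader ['scene'] [0.496  0.4408] -1.7 0.083
spreader ['top', 'scene'] [0.4934 0.442 ] -1.3 0.153
spoon ['top'] [ 0.5053 -0.3421] 2.5 0.078
spoon ['scene'] [ 0.5074 -0.342 ] 2.6 0.025
spoon ['top', 'scene'] [ 0.5072 -0.3419] 2.0 0.105
tray ['top'] [ 0.5913 -0.0253] 134.4 0.004
tray ['scene'] [ 0.5952 -0.0256] 134.0 0.002
tray ['top', 'scene'] [ 0.5931 -0.0253] 134.3 0.011
```

View pics/ov1.png

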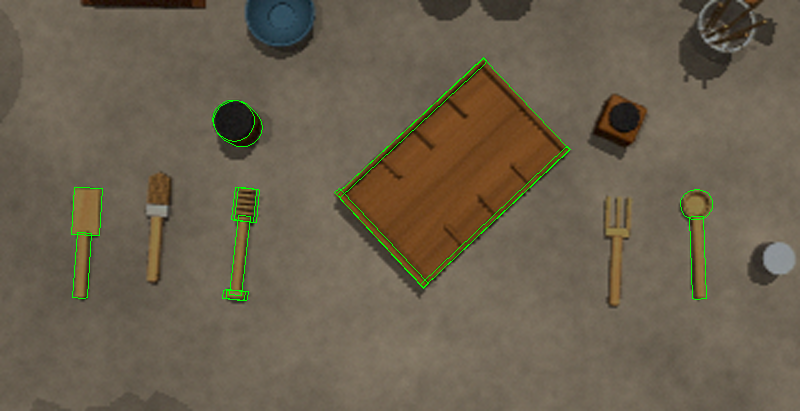

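View pics/ov2.png

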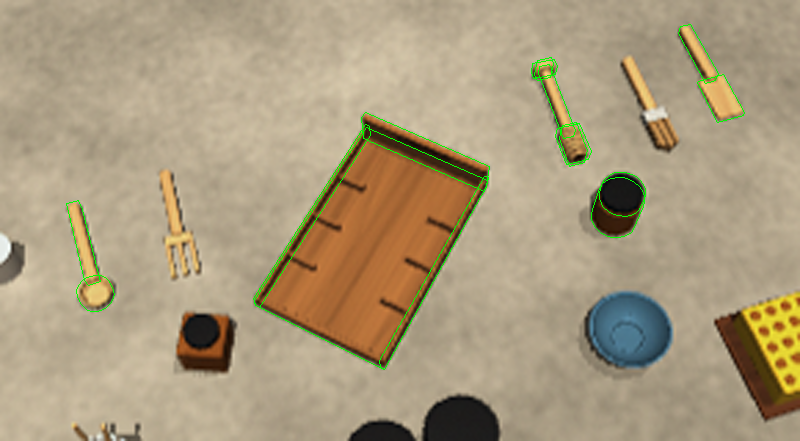

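```bash
python3 - <<'E'
from h import *
plan([.6466,.2488,.16],np.radians(44.3))
E
```

```text
t 1.95 tcp [0.2578 0.514  0.2313] jaw deg 63.4 gap 0.0853 F [-0.1 -0.7  0.1] q6 1.43
now-axes units of 20mm: [-23.32  -3.14   3.57]  turn units(6deg) 3.18  after-turn axes: [-23.07   4.65   3.57]
```

```bash
python3 -m pendant '[[[0,0,0],0.8,-1],[[0,0,0],0.8,-1],[[0,0,0],0.8,-1],[[0,0,0],0.78,-1],[[-0.95,0.2,0],0,-1],[[-0.95,0.2,0],0,-1],[[-0.95,0.2,0],0,-1],[[-0.95,0.2,0],0,-1],[[-0.95,0.2,0],0,-1],[[-0.95,0.2,0],0,-1],[[-0.95,0.2,0],0,-1],[[-0.95,0.2,0],0,-1]]' 30
python3 -m pendant '[[[-0.95,0.2,0.25],0,-1],[[-0.95,0.2,0.25],0,-1],[[-0.95,0.2,0.25],0,-1],[[-0.95,0.2,0.25],0,-1],[[-0.95,0.2,0.25],0,-1],[[-0.95,0.2,0.25],0,-1],[[-0.95,0.2,0.25],0,-1],[[-0.95,0.2,0.25],0,-1],[[-0.95,0.2,0.25],0,-1],[[-0.95,0.2,0.25],0,-1],[[-0.95,0.2,0.25],0,-1],[[-0.95,0.2,0.25],0,-1]]'
python3 -m pendant '[[[-0.9,0,0.5],0,-1],[[-0.9,0,0.1],0,-1],[[0,0,0],0,-1]]'
python3 - <<'E'
from h import *
plan([.6466,.2488,.16],np.radians(44.3))
c=env.read_camera('wrist');cv2.imwrite('pics/w1.png',c['color'])
for t in ('jar','dipper'):
  for d in env.cut_out('wrist',t)[:2]:
    print(t,d['p'],d['location'],d['region'].sum())
    if t=='jar' : 
        ys,xs=np.nonzero(d['region']);print(xs.min(),xs.max(),ys.min(),ys.max())
        if d['p']>.4: print(fit('jar',[(c,d['region'])],(.6466,.2488,0),yaw=False))
E
```

```text
clock: 3.45
tcp_pos: [0.3879, 0.4268, 0.2313]
orientation: [-0.0, 0.388, 0.921, 0.0]
wrist_force: [-0.0, 0.3, 0.2]
finger_gap: 0.0852
clock: 4.95
tcp_pos: [0.5814, 0.2971, 0.1709]
orientation: [-0.0, 0.388, 0.921, 0.0]
wrist_force: [-1.2, -0.6, 0.1]
finger_gap: 0.0856
clock: 5.32
tcp_pos: [0.6063, 0.2708, 0.1588]
orientation: [-0.0, 0.389, 0.921, -0.0]
wrist_force: [0.1, 0.7, 0.7]
finger_gap: 0.0855
t 5.33 tcp [0.6063 0.2708 0.1588] jaw deg 44.2 gap 0.0855 F [0.1 0.7 0.7] q6 1.1
now-axes units of 20mm: [-2.19  0.68 -0.06]  turn units(6deg) -0.02  after-turn axes: [-2.19  0.67 -0.06]
jar 0.95 [336.4, 240.0] 4577
305 370 196 280
(array([0.6446282 , 0.24650165]), np.float64(0.00995065965837666))
dipper 0.68 [189.0, 105.6] 4025
```

View pics/w1.png

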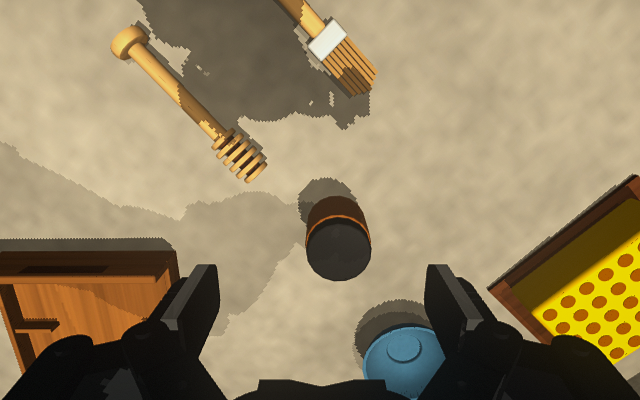

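```bash
python3 -m pendant '[[[-0.8,0.2,0],0,-1],[[-0.8,0.2,0],0,-1],[[-0.6,0.16,0],0,-1],[[0,0,0.5],0,-1],[[0,0,0.8],0,-1],[[0,0,0.8],0,-1],[[0,0,0.8],0,-1],[[0,0,0.8],0,-1]]'
python3 - <<'E'
from h import *
plan([.645,.247,.012],np.radians(44.3))
c=env.read_camera('wrist');cv2.imwrite('pics/w2.png',c['color'])
E
```

```text
clock: 6.48
tcp_pos: [0.6438, 0.2486, 0.0839]
orientation: [-0.0, 0.388, 0.922, -0.0]
wrist_force: [-0.4, 0.0, 0.6]
finger_gap: 0.0854
t 6.47 tcp [0.6438 0.2486 0.0839] jaw deg 44.3 gap 0.0854 F [-0.4  0.   0.6] q6 1.05
now-axes units of 20mm: [-0.1  -0.01  3.59]  turn units(6deg) 0.0  after-turn axes: [-0.1  -0.01  3.59]
```

View pics/w2.png

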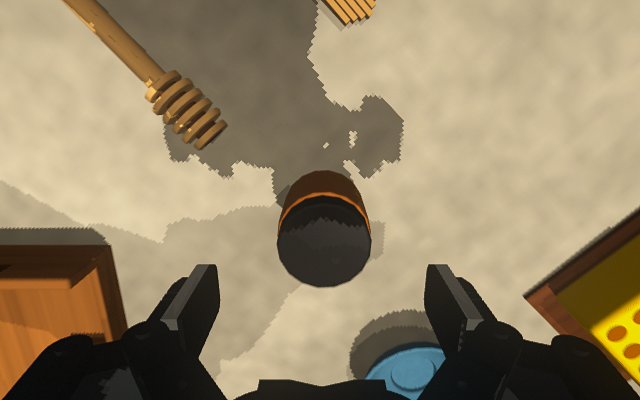

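```bash
python3 -m pendant '[[[-0.1,0,0.8],0,-1],[[0,0,0.8],0,-1],[[0,0,0.7],0,-1],[[0,0,0.6],0,-1],[[0,0,0.3],0,-1],[[0,0,0],0,-1]]'
python3 - <<'E'
from h import *
plan([.645,.247,.012],np.radians(44.3))
E
```

```text
clock: 7.28
tcp_pos: [0.6454, 0.247, 0.0208]
orientation: [-0.0, 0.388, 0.921, -0.0]
wrist_force: [0.2, 0.3, 0.5]
finger_gap: 0.0853
t 7.28 tcp [0.6454 0.247  0.0208] jaw deg 44.3 gap 0.0853 F [0.2 0.3 0.5] q6 1.05
now-axes units of 20mm: [ 0.02 -0.01  0.44]  turn units(6deg) -0.0  after-turn axes: [ 0.02 -0.01  0.44]
```

```bash
python3 -m pendant '[[[0,0,0.4],0,-1],[[0,0,0],0,-0.2],[[0,0,0],0,0.5],[[0,0,0],0,1],[[0,0,0],0,1],[[0,0,0],0,1],[[0,0,0],0,1],[[0,0,0],0,1]]' 35
python3 - <<'E'
from h import *
plan([.5317,.0377,.15],np.radians(44.3))
E
```

```text
clock: 8.28
tcp_pos: [0.646, 0.2472, 0.0137]
orientation: [0.0, 0.388, 0.921, 0.0]
wrist_force: [0.6, -0.0, 4.1]
finger_gap: 0.0512
t 8.28 tcp [0.646  0.2472 0.0137] jaw deg 44.3 gap 0.0512 F [ 0.6 -0.   4.1] q6 1.05
now-axes units of 20mm: [ -3.51 -11.4   -6.82]  turn units(6deg) -0.0  after-turn axes: [ -3.51 -11.4   -6.82]
```

```bash
python3 -m pendant '[[[0,0,-0.3],0,1],[[0,0,-0.6],0,1],[[0,0,-0.9],0,1],[[0,0,-0.9],0,1],[[0,0,-0.9],0,1],[[0,0,-0.9],0,1],[[0,-0.4,-0.5],0,1],[[-0.2,-0.7,0],0,1],[[-0.3,-0.9,0],0,1],[[-0.3,-0.9,0],0,1],[[-0.3,-0.9,0],0,1],[[-0.3,-0.9,0],0,1]]'
python3 -m pendant '[[[-0.3,-0.9,0],0,1],[[-0.3,-0.9,0],0,1],[[-0.3,-0.9,0],0,1],[[-0.3,-0.9,0],0,1],[[-0.3,-0.9,0],0,1],[[-0.2,-0.8,0],0,1],[[-0.1,-0.4,0],0,1],[[0,0,0],0,1],[[0,0,0],0,1]]'
python3 - <<'E'
from h import *
plan([.5317,.0377,.1],np.radians(44.3))
cs=[]
for n in('wrist','top','scene'):
    c=env.read_camera(n);cv2.imwrite(f'pics/{n}3.png',c['color'])
    for t in ('tray','jar'):
        for d in env.cut_out(n,t)[:1]: print(n,t,d['p'],d['location'],d['region'].sum()); 
E
```

```text
clock: 9.78
tcp_pos: [0.5962, 0.1598, 0.1124]
orientation: [-0.001, 0.389, 0.921, -0.001]
wrist_force: [-0.6, -0.1, -3.0]
finger_gap: 0.0511
clock: 10.9
tcp_pos: [0.5418, 0.0562, 0.1134]
orientation: [0.0, 0.388, 0.922, 0.0]
wrist_force: [-0.3, -0.4, -2.9]
finger_gap: 0.051
t 10.9 tcp [0.5418 0.0562 0.1134] jaw deg 44.3 gap 0.051 F [-0.3 -0.4 -2.9] q6 0.75
now-axes units of 20mm: [-0.31 -1.01  0.67]  turn units(6deg) 0.0  after-turn axes: [-0.31 -1.01  0.67]
wrist tray 0.92 [262.7, 192.0] 24212
wrist jar 0.84 [322.8, 302.4] 21671
top tray 0.97 [338.5, 176.3] 3161
scene tray 0.76 [313.2, 209.3] 4132
scene jar 0.69 [333.9, 169.5] 292
```

View pics/wrist3.png

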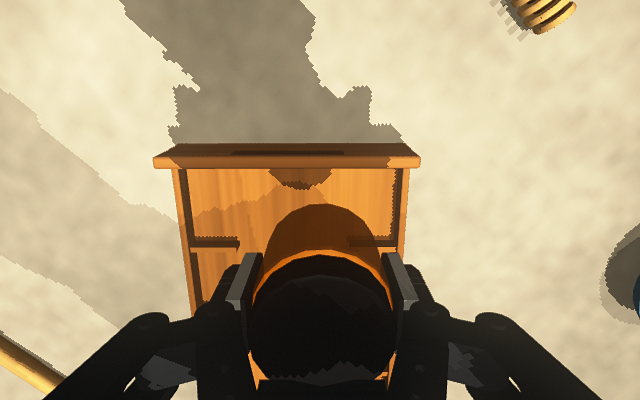

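View pics/scene3.png

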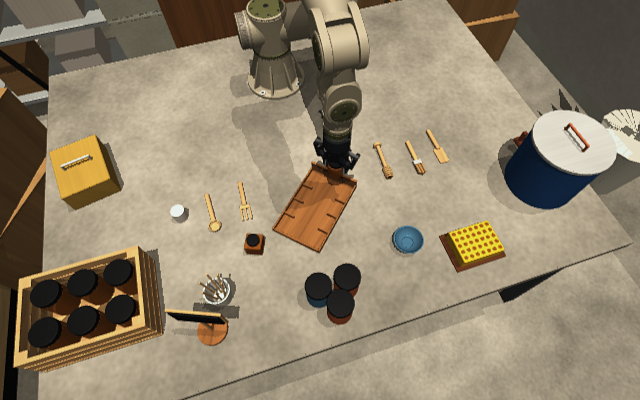

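```bash
cat >> h.py <<'E'
def tray_ov(img,cam,p,fn):
    im=img.copy()
    q=[[(-129,-81,14),(-129,81,14),(121,81,20),(121,-81,20)],[(121,-81,45),(129,-81,45),(129,81,45),(121,81,45)],[(129,-81,0),(129,81,0)],[(129,81,0),(-129,81,0)],[(129,-81,0),(-129,-81,0)],[(-129,-81,0),(-129,81,0)]]
    for xc in(53,-5,-63.5):
        q+=[[(xc,-81,17),(xc,-44,17)],[(xc,81,17),(xc,44,17)]]
    for l in q:
        P=pose([np.array(l,float)],p)[0];u=np.round(proj(cam,P)*8).astype(np.int32)
        cv2.polylines(im,[u],len(l)>2,(0,255,0),1,cv2.LINE_AA,3)
    cv2.imwrite(fn,im)
E
python3 - <<'E'
from h import *
c=env.read_camera('wrist')
print(-c['view'][:3,:3].T@c['view'][:3,3])
tray_ov(c['color'],c,[.5931,-.0253,np.radians(134.3)],'pics/w4.png')
E
```

```text
[0.48381471 0.11253986 0.2559973 ]
```

View pics/w4.png

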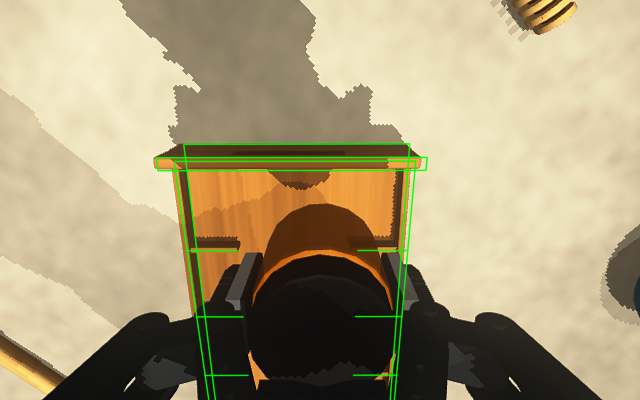

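```bash
python3 - <<'E'
from h import *
c=env.read_camera('wrist')
d=env.cut_out('wrist','tray')[0];m=d['region']
j=env.cut_out('wrist','jar')[0]['region']
print(d['p'])
full=cv2.morphologyEx((m|j).astype(np.uint8),cv2.MORPH_CLOSE,np.ones((3,3)))
r=(100,120,480,215)
b=full[r[1]:r[3],r[0]:r[2]].astype(float)
def f(p): 
    a=render(c,pose(M['tray'],p),r);return ((a-b)**2).sum()
for s in(1,-1):
    q0=np.array([.593,-.0253,np.radians(134.3)])
    R=minimize(f,q0,method='Nelder-Mead',options=dict(initial_simplex=q0+np.array([[0,0,0],[.006*s,0,0],[0,.006,0],[0,0,.04*s]]),xatol=1e-4))
    print(R.x[:2],np.degrees(R.x[2]),f(q0),R.fun)
im=c['color'].copy();im[m]=im[m]//2+np.array([0,120,0],np.uint8)
cv2.imwrite('pics/w5m.png',im)
tray_ov(c['color'],c,R.x,'pics/w5.png')
E
```

```text
0.96
[ 0.5912663  -0.02619707] 134.61169552782096 704.1379930795848 203.53582468281434
[ 0.59115949 -0.02628236] 134.54617222360363 704.1379930795848 201.32304498269895
```

View pics/w5.png

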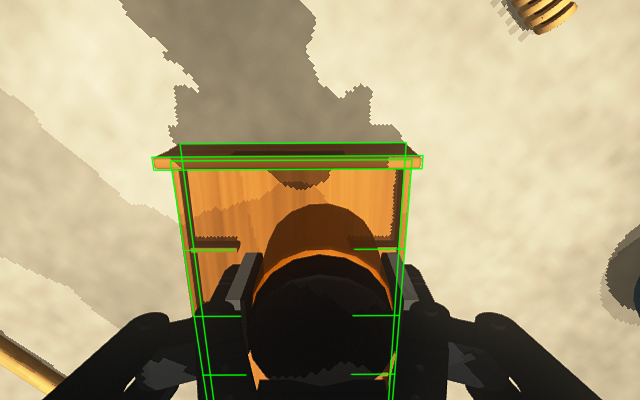

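View pics/w5m.png

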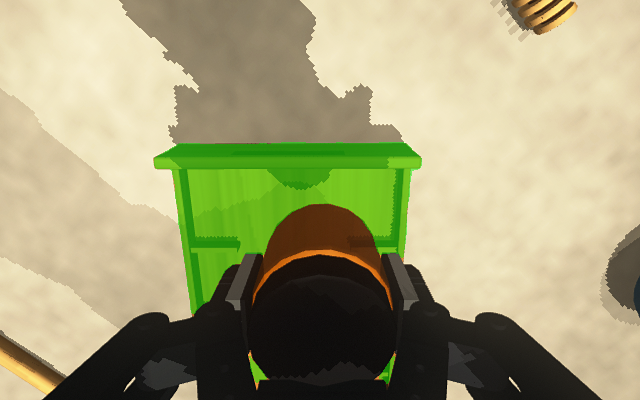

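```bash
python3 - <<'E'
from h import *
plan([.530,.037,.03],np.radians(44.6))
E
```

```text
t 11.55 tcp [0.5415 0.056  0.1133] jaw deg 44.3 gap 0.051 F [-0.3 -0.3 -1.8] q6 0.75
now-axes units of 20mm: [-0.28 -1.07  4.17]  turn units(6deg) -0.05  after-turn axes: [-0.27 -1.07  4.17]
```

```bash
python3 -m pendant '[[[-0.14,-0.5,0],0,1],[[-0.14,-0.55,0],0,1],[[0,0,0],-0.05,1],[[0,0,0.5],0,1],[[0,0,0.8],0,1],[[0,0,0.8],0,1],[[0,0,0.8],0,1],[[0,0,0.6],0,1],[[0,0,0.4],0,1],[[0,0,0.2],0,1],[[0,0,0],0,1],[[0,0,0],0,1]]'
python3 - <<'E'
from h import *
plan([.530,.037,.02],np.radians(44.6))
c=env.read_camera('wrist');cv2.imwrite('pics/w6.png',c['color'])
E
```

```text
clock: 13.05
tcp_pos: [0.5308, 0.0372, 0.0318]
orientation: [0.0, 0.386, 0.923, 0.0]
wrist_force: [0.3, 0.4, -1.9]
finger_gap: 0.0508
t 13.05 tcp [0.5308 0.0372 0.0318] jaw deg 44.6 gap 0.0508 F [ 0.3  0.4 -1.9] q6 0.71
now-axes units of 20mm: [ 0.02 -0.04  0.59]  turn units(6deg) -0.0  after-turn axes: [ 0.02 -0.04  0.59]
```

View pics/w6.png

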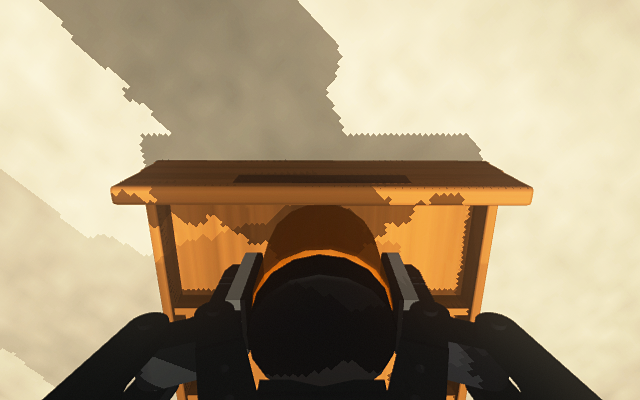

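```bash
python3 -m pendant '[[[0,0,0.25],0,1],[[0,0,0.2],0,1],[[0,0,0.1],0,1],[[0,0,0],0,1]]'; python3 -m pendant '[[[0,0,0.05],0,1],[[0,0,0],0,1]]'
```

```text
clock: 13.6
tcp_pos: [0.5301, 0.0373, 0.02]
orientation: [-0.0, 0.386, 0.923, -0.0]
wrist_force: [0.1, -0.0, -2.2]
finger_gap: 0.0512
clock: 13.85
tcp_pos: [0.5304, 0.0373, 0.0193]
orientation: [0.0, 0.386, 0.922, 0.0]
wrist_force: [-1.1, -0.4, -2.7]
finger_gap: 0.0512
```

```bash
python3 -m pendant '[[[0,0,0.05],0,1],[[0,0,0],0,1]]';  python3 -m pendant '[[[0,0,0.05],0,1],[[0,0,0],0,1]]'
```

```text
clock: 14.1
tcp_pos: [0.5305, 0.0373, 0.0187]
orientation: [0.0, 0.386, 0.922, 0.0]
wrist_force: [-1.7, 0.3, 2.6]
finger_gap: 0.0514
clock: 14.35
tcp_pos: [0.5305, 0.0373, 0.0187]
orientation: [0.0, 0.386, 0.923, 0.0]
wrist_force: [-4.0, 0.4, 11.4]
finger_gap: 0.0511
```

```bash
python3 -m pendant '[[[0,0,-0.05],0,1],[[0,0,0],0,0.2],[[0,0,0],0,-0.2],[[0,0,0],0,-0.6],[[0,0,0],0,-0.8],[[0,0,0],0,-0.8]]'; python3 -m pendant '[[[0,0,-0.3],0,-0.8],[[0,0,-0.8],0,-0.8],[[0,0,-0.9],0,-0.8],[[0,0,-0.9],0,-0.8],[[0,0,-0.9],0,-0.8],[[0,0,-0.9],0,-0.8],[[0,0,-0.9],0,-0.8],[[0,0,0],0,-0.8]]'
python3 - <<'E'
from h import *
c=env.read_camera('wrist');cv2.imwrite('pics/w7.png',c['color'])
d=env.cut_out('wrist','jar')[0];print(d['p'])
p,f=fit('jar',[(c,d['region'])],(.53,.037,0),z0=.005,yaw=False);print(p,f)
t=np.array([.5912,-.0262]);a=np.radians(134.6);x=p-t;print('in tray',x@[np.cos(a),np.sin(a)],x@[-np.sin(a),np.cos(a)])
plan([.4958+.0,.242,.2],np.radians(85.5))
E
```

```text
clock: 15.1
tcp_pos: [0.5303, 0.0373, 0.0181]
orientation: [-0.0, 0.386, 0.922, 0.0]
wrist_force: [0.2, 0.1, 0.0]
finger_gap: 0.0767
clock: 16.1
tcp_pos: [0.5319, 0.0372, 0.1328]
orientation: [0.002, 0.386, 0.923, 0.001]
wrist_force: [0.5, -0.5, -0.2]
finger_gap: 0.0771
0.66
[0.5286195  0.03645654] 0.020151698996189855
in tray 0.08855418365798685 0.0005644654022310933
t 16.2 tcp [0.5305 0.0373 0.1307] jaw deg 44.6 gap 0.077 F [ 0.5 -0.4 -0.7] q6 0.71
now-axes units of 20mm: [ 8.5   5.95 -3.47]  turn units(6deg) -6.82  after-turn axes: [ 2.53 10.07 -3.47]
```

View pics/w7.png

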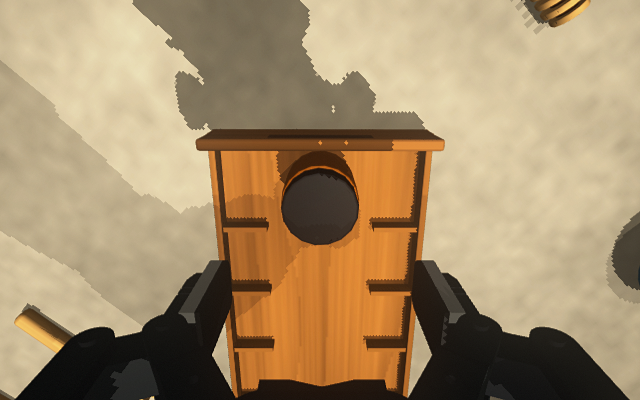

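```bash
python3 -m pendant '[[[0,0,-0.5],-0.85,-0.4],[[0,0,-0.5],-0.85,0],[[0,0,0],-0.85,0],[[0,0,0],-0.85,0],[[0,0,0],-0.85,0],[[0,0,0],-0.85,0],[[0,0,0],-0.85,0],[[0,0,0],-0.87,0],[[0.2,0.8,0],0,0],[[0.2,0.8,0],0,0],[[0.2,0.8,0],0,0],[[0.2,0.8,0],0,0]]'
python3 -m pendant '[[[0.2,0.8,0],0,0],[[0.2,0.8,0],0,0],[[0.2,0.8,0],0,0],[[0.2,0.8,0],0,0],[[0.2,0.8,0],0,0],[[0.2,0.8,0],0,0],[[0.2,0.8,0],0,0],[[0.1,0.8,0],0,0],[[0,0.4,0],0,0],[[0,0,0],0,0],[[0,0,0],0,0]]'
python3 - <<'E'
from h import *
c=env.read_camera('wrist');cv2.imwrite('pics/w8.png',c['color'])
d=env.cut_out('wrist','dipper')[0];print(d['p'],d['location'],d['region'].sum())
p,f=fit('dipper',[(c,d['region'])],(.4958,.242,-.077));print(p[:2],np.degrees(p[2]),f)
plan([p[0],p[1],.02],p[2]+np.pi/2)
im=c['color'].copy()
for P in pose(M['dipper'],p): cv2.polylines(im,[cv2.convexHull(np.round(proj(c,P)).astype(np.int32))],True,(0,255,0),1)
cv2.imwrite('pics/w8.png',im)
E
```

```text
clock: 17.7
tcp_pos: [0.519, 0.1039, 0.1503]
orientation: [-0.0, 0.039, 0.999, 0.0]
wrist_force: [0.3, 0.9, -0.1]
finger_gap: 0.043
clock: 19.08
tcp_pos: [0.5002, 0.24, 0.1502]
orientation: [-0.0, 0.039, 0.999, -0.0]
wrist_force: [0.8, 0.5, -0.2]
finger_gap: 0.0424
0.81 [323.2, 188.8] 3823
[0.49483469 0.24003072] -4.133911704076633 0.052337863953386105
t 19.18 tcp [0.5002 0.2398 0.1503] jaw deg 85.5 gap 0.0427 F [1.3 0.1 0. ] q6 0.38
now-axes units of 20mm: [ 0.27 -0.01  6.51]  turn units(6deg) -0.07  after-turn axes: [ 0.27 -0.01  6.51]
```

View pics/w8.png

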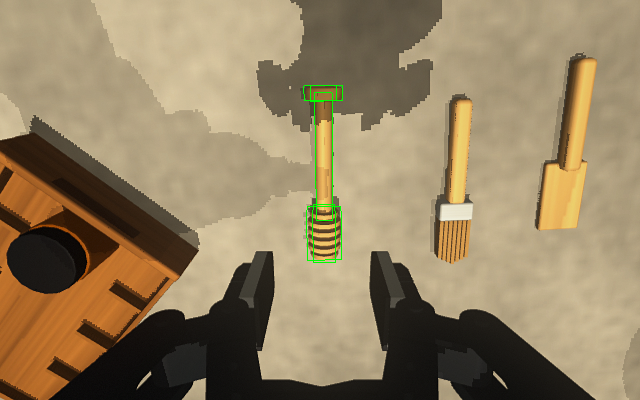

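```bash
python3 -m pendant '[[[0.27,0,0.5],-0.07,0],[[0,0,0.9],0,0],[[0,0,0.9],0,0],[[0,0,0.9],0,0],[[0,0,0.9],0,0],[[0,0,0.9],0,0],[[0,0,0.8],0,0],[[0,0,0.7],0,0],[[0,0,0.4],0,0],[[0,0,0.2],0,0],[[0,0,0],0,0],[[0,0,0],0,0]]' 30
python3 - <<'E'
from h import *
plan([.4948,.24,.004],np.radians(85.9))
c=env.read_camera('wrist');cv2.imwrite('pics/w9.png',c['color'])
E
```

```text
clock: 20.68
tcp_pos: [0.4952, 0.2408, 0.0088]
orientation: [0.0, 0.036, 0.999, 0.0]
wrist_force: [0.2, -0.4, 0.2]
finger_gap: 0.0429
t 20.68 tcp [0.4952 0.2408 0.0088] jaw deg 85.9 gap 0.0429 F [ 0.2 -0.4  0.2] q6 0.38
now-axes units of 20mm: [ 0.02 -0.04  0.24]  turn units(6deg) 0.0  after-turn axes: [ 0.02 -0.04  0.24]
```

View pics/w9.png

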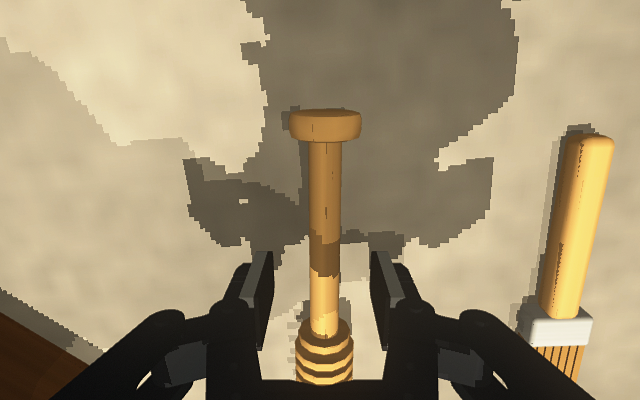

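```bash
python3 -m pendant '[[[0,0,0.22],0,0],[[0,0,0],0,0.2],[[0,0,0],0,0.6],[[0,0,0],0,1],[[0,0,0],0,1],[[0,0,0],0,1]]'; python3 -m pendant '[[[0,0,-0.2],0,1],[[0,0,-0.5],0,1],[[0,0,-0.9],0,1],[[0,0,-0.9],0,1],[[0,0,-0.9],0,1],[[0,0,-0.9],0,1],[[0,0,-0.9],0,1],[[0,0,0],0,1],[[0,0,0],0,1]]'
python3 - <<'E'
from h import *
c=env.read_camera('wrist');cv2.imwrite('pics/w10.png',c['color'])
d=env.cut_out('wrist','dipper')[0];print(d['p'])
s=env.get_state();
plan([.5912-.702*.024,-.0262+.712*.024,.11],np.radians(134.6))
E
```

```text
clock: 21.48
tcp_pos: [0.4949, 0.2407, 0.004]
orientation: [0.0, 0.036, 0.999, 0.0]
wrist_force: [0.3, 0.2, 1.6]
finger_gap: 0.0125
clock: 22.6
tcp_pos: [0.4945, 0.2406, 0.1077]
orientation: [-0.0, 0.036, 0.999, 0.0]
wrist_force: [-0.2, -0.1, -0.8]
finger_gap: 0.0121
0.56
t 22.7 tcp [0.4941 0.2405 0.1071] jaw deg 85.9 gap 0.0122 F [ 0.3 -0.3 -0.3] q6 0.38
now-axes units of 20mm: [ -4.89 -12.16  -0.15]  turn units(6deg) -8.11  after-turn axes: [  5.91 -11.7   -0.15]
```

View pics/w10.png

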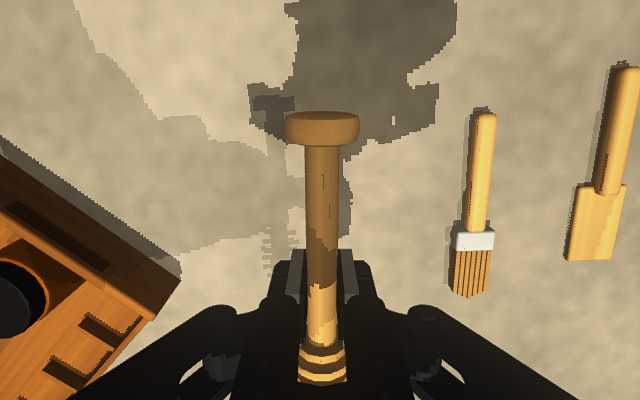

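```bash
cat > kn.py <<'E'
from h import *
def kn(uvs,c):
    s,tx,ty=st();tz=np.cross(tx,ty);T=s['tcp_pos'];v=c['view'];R=v[:3,:3];o=-R.T@v[:3,3]
    for uv in uvs:
        d=R.T@np.linalg.inv(c['mtx'])@np.array([uv[0],uv[1],1.])
        for x0 in(0,.011):
            k=((T+x0*tx-o)@tx)/(d@tx);P=o+k*d-T
            print(uv,x0,'y',round(P@ty*1000,1),'height above TCP',round(-P@tz*1000,1))
E
python3 - <<'E'
from kn import *
c=env.read_camera('wrist')
kn([(288,265),(305,250),(270,300),(230,306),(205,310),(175,330),(140,360),(100,395),(470,340)],c)
cv2.imwrite('pics/w10z.png',cv2.resize(c['color'][220:400,60:580],(800,277),interpolation=cv2.INTER_CUBIC))
E
```

```text
(288, 265) 0 y -17.1 height above TCP -2.9
(288, 265) 0.011 y -15.1 height above TCP 16.6
(305, 250) 0 y -10.0 height above TCP -17.8
(305, 250) 0.011 y -8.9 height above TCP 3.7
(270, 300) 0 y -21.7 height above TCP 24.1
(270, 300) 0.011 y -19.0 height above TCP 40.0
(230, 306) 0 y -36.2 height above TCP 27.8
(230, 306) 0.011 y -31.6 height above TCP 43.3
(205, 310) 0 y -44.9 height above TCP 30.3
(205, 310) 0.011 y -39.1 height above TCP 45.3
(175, 330) 0 y -51.7 height above TCP 41.3
(175, 330) 0.011 y -45.0 height above TCP 54.9
(140, 360) 0 y -57.1 height above TCP 54.9
(140, 360) 0.011 y -49.7 height above TCP 66.6
(100, 395) 0 y -61.9 height above TCP 67.5
(100, 395) 0.011 y -53.8 height above TCP 77.6
(470, 340) 0 y 46.7 height above TCP 46.3
(470, 340) 0.011 y 40.2 height above TCP 59.3
```

View pics/w10z.png

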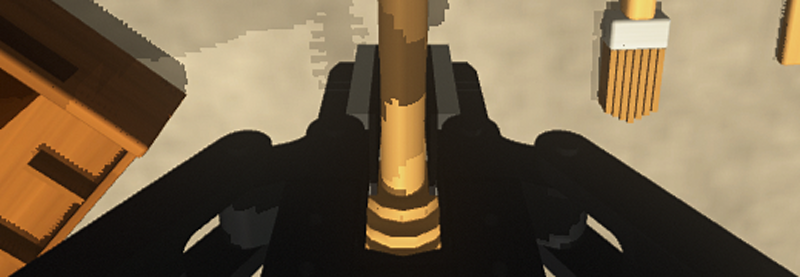

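```bash
python3 -m pendant '[[[0,0,0.5],0,1],[[0,0,0.9],0,1],[[0,0,0.9],0,1],[[0,0,0.9],0,1],[[0,0,0.9],0,1],[[0,0,0.6],0,1],[[0,0,0.3],0,1],[[0,0,0],0,1],[[0,0,0],0,1]]'
```

```text
clock: 23.88
tcp_pos: [0.4953, 0.2408, 0.0085]
orientation: [0.001, 0.036, 0.999, 0.0]
wrist_force: [-0.3, 0.0, 0.3]
finger_gap: 0.0121
```

```bash
python3 -m pendant '[[[0,0,0.15],0,1],[[0,0,0.05],0,1],[[0,0,0],0,1],[[0,0,0],0,0.3],[[0,0,0],0,0.2],[[0,0,0],0,0.2]]'; python3 -m pendant '[[[0.5,0,-0.2],0,0.2],[[0.7,0,0],0,0.2],[[0.7,0,0],0,0.2],[[0,0,0],0,0.2],[[0,0,0],0,0.2]]'
python3 - <<'E'
from h import *
c=env.read_camera('wrist');cv2.imwrite('pics/w11.png',c['color'])
plan([.4948-.038,.2425,.006],np.radians(85.9))
E
```

```text
clock: 24.62
tcp_pos: [0.4948, 0.2407, 0.0039]
orientation: [0.0, 0.035, 0.999, 0.0]
wrist_force: [-0.2, -0.4, 0.0]
finger_gap: 0.0343
clock: 25.25
tcp_pos: [0.4571, 0.2436, 0.0081]
orientation: [0.0, 0.035, 0.999, 0.0]
wrist_force: [0.4, -0.1, 0.4]
finger_gap: 0.0344
t 25.3 tcp [0.4574 0.2436 0.0081] jaw deg 85.9 gap 0.0341 F [-0.2  0.2  0.8] q6 0.41
now-axes units of 20mm: [ 0.03 -0.06  0.11]  turn units(6deg) 0.01  after-turn axes: [ 0.03 -0.06  0.11]
```

View pics/w11.png

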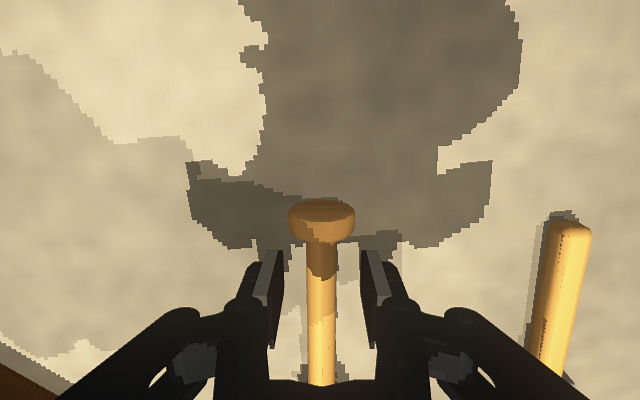

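```bash
python3 -m pendant '[[[0,0,0.08],0,0.2],[[0,0,0],0,0.5],[[0,0,0],0,1],[[0,0,0],0,1],[[0,0,0],0,1],[[0,0,-0.2],0,1],[[0,0,-0.5],0,1],[[0,0,-0.9],0,1],[[0,0,-0.9],0,1],[[0,0,-0.9],0,1],[[0,0,-0.9],0,1],[[0,0,-0.9],0,1]]' 60
python3 -m pendant '[[[0,0,0],0,1]]'
python3 - <<'E'
from h import *
c=env.read_camera('wrist');cv2.imwrite('pics/w12.png',c['color'])
plan([.5501,-.0387,.12],np.radians(134.6))
E
```

```text
clock: 26.8
tcp_pos: [0.4569, 0.2435, 0.1117]
orientation: [0.0, 0.035, 0.999, 0.0]
wrist_force: [0.2, -0.7, -0.4]
finger_gap: 0.0111
clock: 26.92
tcp_pos: [0.4581, 0.2439, 0.1122]
orientation: [0.002, 0.035, 0.999, 0.001]
wrist_force: [-0.3, 0.0, -0.1]
finger_gap: 0.0112
t 26.98 tcp [0.4574 0.2436 0.1111] jaw deg 85.9 gap 0.0117 F [-1.4 -0.8 -0.8] q6 0.41
now-axes units of 20mm: [ -5.63 -13.75  -0.45]  turn units(6deg) -8.11  after-turn axes: [  6.61 -13.31  -0.45]
```

View pics/w12.png

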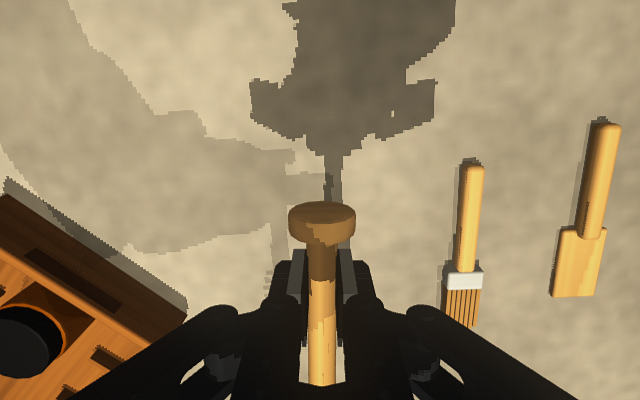

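```bash
python3 -m pendant '[[[0,0,-0.2],-0.9,1],[[0,0,-0.25],-0.9,1],[[0,0,0],-0.9,1],[[0,0,0],-0.9,1],[[0,0,0],-0.9,1],[[0,0,0],-0.9,1],[[0,0,0],-0.9,1],[[0,0,0],-0.9,1],[[0,0,0],-0.9,1],[[0.4,-0.8,0],0,1],[[0.4,-0.8,0],0,1],[[0.4,-0.8,0],0,1]]'
python3 -m pendant '[[[0.4,-0.8,0],0,1],[[0.4,-0.8,0],0,1],[[0.4,-0.8,0],0,1],[[0.4,-0.8,0],0,1],[[0.4,-0.8,0],0,1],[[0.4,-0.8,0],0,1],[[0.4,-0.8,0],0,1],[[0.4,-0.8,0],0,1],[[0.4,-0.8,0],0,1],[[0.4,-0.8,0],0,1],[[0.4,-0.8,0],0,1],[[0.4,-0.8,0],0,1]]'
python3 -m pendant '[[[0.4,-0.8,0],0,1],[[0.2,-0.5,0],0,1],[[0,0,0],0,1],[[0,0,0],0,1]]'
python3 - <<'E'
from h import *
c=env.read_camera('wrist')
tray_ov(c['color'],c,[.5912,-.0262,np.radians(134.6)],'pics/w13.png')
plan([.5501,-.0387,.02],np.radians(134.6))
E
```

```text
clock: 28.48
tcp_pos: [0.4737, 0.1908, 0.1191]
orientation: [-0.0, -0.378, 0.926, -0.0]
wrist_force: [-0.0, 1.0, -0.1]
finger_gap: 0.0113
clock: 29.98
tcp_pos: [0.54, -0.013, 0.1193]
orientation: [0.0, -0.379, 0.925, 0.0]
wrist_force: [0.1, 0.5, 0.3]
finger_gap: 0.0113
clock: 30.48
tcp_pos: [0.549, -0.0385, 0.1192]
orientation: [-0.0, -0.379, 0.925, 0.0]
wrist_force: [-0.1, 0.3, -0.5]
finger_gap: 0.0113
t 30.52 tcp [ 0.549  -0.0383  0.1192] jaw deg 134.6 gap 0.0112 F [ 0.1 -0.3 -0.3] q6 -0.99
now-axes units of 20mm: [-0.03 -0.06  4.96]  turn units(6deg) -0.01  after-turn axes: [-0.03 -0.06  4.96]
```

View pics/w13.png

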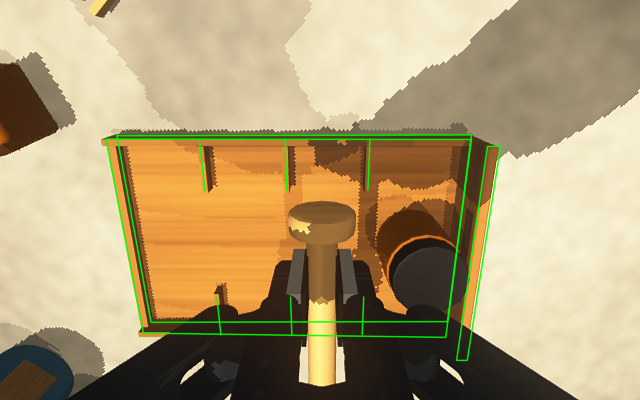

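```bash
python3 - <<'E'
from h import *
c=env.read_camera('wrist')
d=env.cut_out('wrist','tray')[0];m=d['region']
full=m.copy()
j=env.cut_out('wrist','jar')[0];print(d['p'],j['p']);full|=j['region']
w=np.ones((400,640));w[200:,250:400]=0;w[295:,180:]=0;w[190:300,250:480]=0
r=(60,90,560,360);sl=np.s_[r[1]:r[3],r[0]:r[2]];b=full[sl].astype(float);ww=w[sl]
f=lambda p:(ww*(render(c,pose(M['tray'],p),r)-b)**2).sum()
q0=np.array([.5912,-.0262,np.radians(134.6)])
R=minimize(f,q0,method='Nelder-Mead',options=dict(initial_simplex=q0+np.array([[0,0,0],[.006,0,0],[0,.006,0],[0,0,.04]]),xatol=1e-4))
print(R.x[:2],np.degrees(R.x[2]),f(q0),R.fun)
im=c['color'].copy();im[full]=im[full]//2+np.array([120,0,0],np.uint8)
tray_ov(im,c,R.x,'pics/w14.png')
E
```

```text
0.93 0.71
[ 0.5915947  -0.02735599] 134.26004437402108 864.4031833910035 345.6182083813917
```

View pics/w14.png

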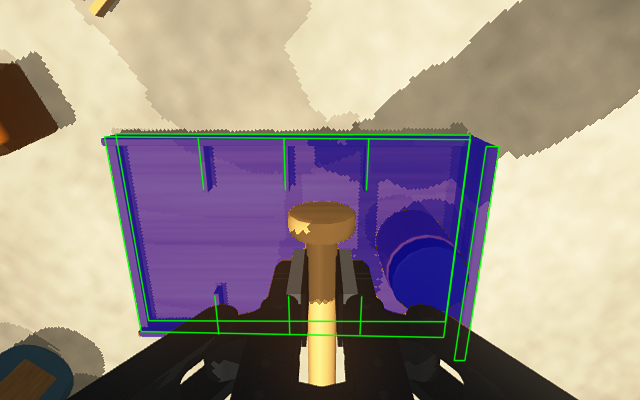

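```bash
python3 -m pendant '[[[-0.04,-0.07,0.4],0,1],[[0,0,0.8],0,1],[[0,0,0.8],0,1],[[0,0,0.8],0,1],[[0,0,0.8],0,1],[[0,0,0.6],0,1],[[0,0,0.4],0,1],[[0,0,0],0,1],[[0,0,0],0,1]]'
python3 - <<'E'
from h import *
for n in('wrist','scene'):
    c=env.read_camera(n);im=c['color']
    cv2.imwrite(f'pics/{n}15.png',im if n=='wrist' else cv2.resize(im[120:260,240:420],(800,622),interpolation=cv2.INTER_CUBIC)[:600])
plan([.5506,-.0389,.012],np.radians(134.5))
E
```

```text
clock: 31.8
tcp_pos: [0.5513, -0.0393, 0.0278]
orientation: [0.0, -0.379, 0.925, -0.0]
wrist_force: [0.3, 0.0, 0.1]
finger_gap: 0.0112
t 31.9 tcp [ 0.5514 -0.0393  0.0279] jaw deg 134.5 gap 0.0114 F [-0.2 -0.4  0. ] q6 -0.99
now-axes units of 20mm: [0.01 0.05 0.8 ]  turn units(6deg) 0.01  after-turn axes: [0.01 0.05 0.8 ]
```

View pics/wrist15.png

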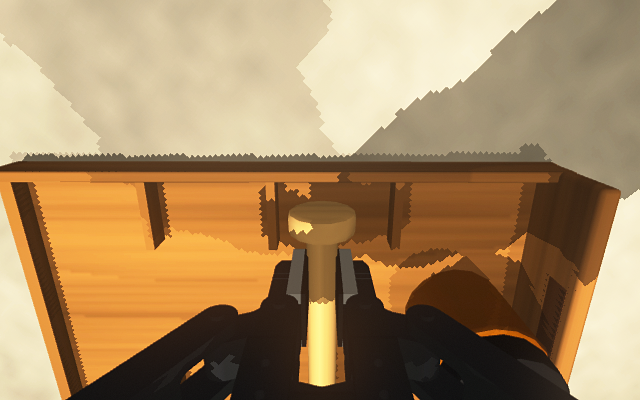

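View pics/scene15.png

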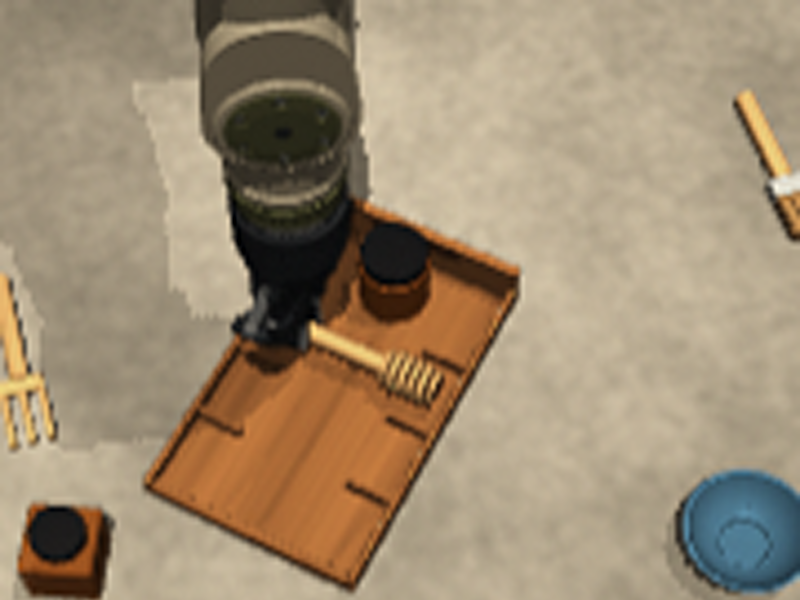

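```bash
python3 -m pendant '[[[0,0,0.3],0,1],[[0,0,0.3],0,1],[[0,0,0.1],0,1],[[0,0,0.05],0,1],[[0,0,0],0,1],[[0,0,0],0,1]]'
```

```text
clock: 32.65
tcp_pos: [0.551, -0.0393, 0.0124]
orientation: [0.0, -0.379, 0.925, -0.0]
wrist_force: [1.1, 0.3, -0.6]
finger_gap: 0.0116
```

```bash
python3 -m pendant '[[[0,0,0.05],0,1],[[0,0,0],0,1]]'
```

```text
clock: 32.9
tcp_pos: [0.551, -0.0393, 0.0114]
orientation: [0.0, -0.379, 0.925, -0.0]
wrist_force: [0.4, 0.5, -1.0]
finger_gap: 0.0113
```

Open slightly (to about 26 mm), then lift.

```bash
python3 -m pendant '[[[0,0,0],0,0.55],[[0,0,0],0,0.45],[[0,0,0],0,0.42],[[0,0,0],0,0.42],[[0,0,-0.4],0,0.42],[[0,0,-0.9],0,0.42],[[0,0,-0.9],0,0.42],[[0,0,-0.9],0,0.42],[[0,0,-0.9],0,0.42],[[0,0,-0.9],0,0.42],[[0,0,-0.9],0,0.42],[[0,0,0],0,0.2]]' 40
python3 - <<'E'
from h import *
t=np.array([.5915,-.0268]);a=np.radians(134.4)
for n in('wrist','scene','top'):
    c=env.read_camera(n)
    if n=='wrist':cv2.imwrite('pics/w16.png',c['color'])
    for o,z0,i in(('dipper',.005,(.577,-.012,np.radians(44.5))),('jar',.005,(.529,.0365,0))):
        L=env.cut_out(n,o)
        for d in L[:1]:
            w=pix2w(c,d['location'],.02)
            if np.hypot(w[0]-i[0],w[1]-i[1])>.06:continue
            p,f=fit(o,[(c,d['region'])],i,z0=z0,yaw=o!='jar')
            x=p[:2]-t;print(n,o,round(d['p'],2),'in tray mm',round(1000*x@[np.cos(a),np.sin(a)],1),round(1000*x@[-np.sin(a),np.cos(a)],1),np.degrees(p[2]) if len(p)>2 else '',round(f,3))
plan([.4934,.442,.15],np.radians(88.7))
E
```

```text
clock: 34.4
tcp_pos: [0.5521, -0.0395, 0.1292]
orientation: [0.002, -0.379, 0.925, -0.001]
wrist_force: [0.1, 0.9, -0.2]
finger_gap: 0.0343
wrist dipper 0.66 in tray mm 18.6 -0.2 44.303513645225365 0.119
wrist jar 0.81 in tray mm 88.7 0.6  0.058
scene dipper 0.82 in tray mm 17.5 -1.9 44.52260223375275 0.328
scene jar 0.59 in tray mm 88.8 -3.2  0.002
top jar 0.52 in tray mm 90.5 -4.0  0.03
t 34.85 tcp [ 0.5505 -0.0392  0.1267] jaw deg 134.5 gap 0.0344 F [ 0.7  0.8 -0.5] q6 -0.99
now-axes units of 20mm: [-14.83  19.16  -1.15]  turn units(6deg) 7.64  after-turn axes: [ 3.4  23.99 -1.15]
```

View pics/w16.png

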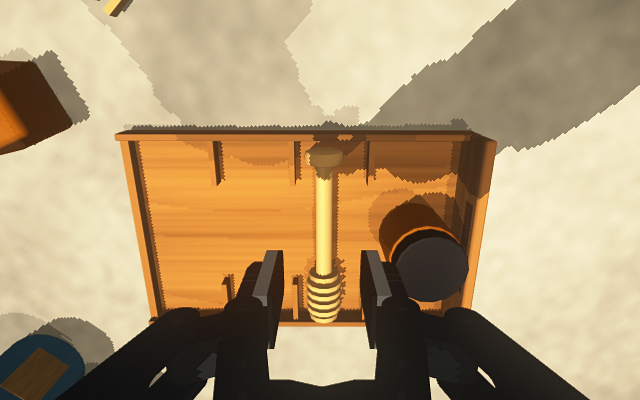

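```bash
python3 -m pendant '[[[0,0,-0.6],0.85,0],[[0,0,-0.55],0.85,0],[[0,0,0],0.85,0],[[0,0,0],0.85,0],[[0,0,0],0.85,0],[[0,0,0],0.85,0],[[0,0,0],0.85,0],[[0,0,0],0.85,0],[[0,0,0],0.85,0],[[0.1,0.8,0],0,0],[[0.15,1,0],0,0],[[0.15,1,0],0,0]]'
python3 -m pendant '[[[0.15,1,0],0,0],[[0.15,1,0],0,0],[[0.15,1,0],0,0],[[0.15,1,0],0,0],[[0.15,1,0],0,0],[[0.15,1,0],0,0],[[0.15,1,0],0,0],[[0.15,1,0],0,0],[[0.15,1,0],0,0],[[0.15,1,0],0,0],[[0.15,1,0],0,0],[[0.15,1,0],0,0]]'
python3 -m pendant '[[[0.15,1,0],0,0],[[0.15,1,0],0,0],[[0.15,1,0],0,0],[[0.15,1,0],0,0],[[0.15,1,0],0,0],[[0.15,1,0],0,0],[[0.15,1,0],0,0],[[0.15,1,0],0,0],[[0.15,0.8,0],0,0],[[0,0.4,0],0,0],[[0,0,0],0,0],[[0,0,0],0,0]]'
cat > look.py <<'E'
import sys
from h import *
o,fn,x,y,a,g,z=sys.argv[1],sys.argv[2],*map(float,sys.argv[3:8])
c=env.read_camera('wrist')
d=env.cut_out('wrist',o)[0];print(d['p'],d['location'],d['region'].sum())
p,f=fit(o,[(c,d['region'])],(x,y,np.radians(a)));print(p[:2].round(4),np.degrees(p[2]).round(1),f)
im=c['color'].copy()
for P in pose(M[o],p): cv2.polylines(im,[cv2.convexHull(np.round(proj(c,P)).astype(np.int32))],True,(0,255,0),1)
cv2.imwrite(fn,im)
plan([p[0]+g*np.cos(p[2]),p[1]+g*np.sin(p[2]),z],p[2]+np.pi/2)
E
python3 look.py spreader pics/w17.png .4934 .442 -1.3 -.02 .006
```

```text
clock: 36.35
tcp_pos: [0.5438, 0.0188, 0.1503]
orientation: [-0.0, 0.011, 1.0, 0.0]
wrist_force: [-0.0, 0.4, -0.1]
finger_gap: 0.0429
clock: 37.85
tcp_pos: [0.5138, 0.2591, 0.1503]
orientation: [0.0, 0.012, 1.0, 0.0]
wrist_force: [-0.0, -0.2, 0.2]
finger_gap: 0.0425
clock: 39.35
tcp_pos: [0.4915, 0.4418, 0.1503]
orientation: [-0.0, 0.012, 1.0, -0.0]
wrist_force: [-0.1, 0.6, -0.9]
finger_gap: 0.0426
0.64 [321.4, 198.8] 4262
[0.4909 0.4395] -0.6 0.009361934721568224
t 39.45 tcp [0.4915 0.4417 0.1504] jaw deg 88.6 gap 0.0425 F [-0.1 -0.1  0.7] q6 0.64
now-axes units of 20mm: [ 1.03 -0.12  7.22]  turn units(6deg) -0.14  after-turn axes: [ 1.03 -0.11  7.22]
```

View pics/w17.png

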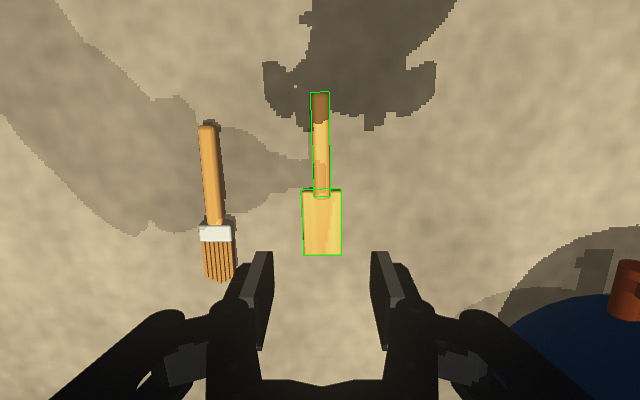

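```bash
python3 -m pendant '[[[0.5,-0.1,0.4],-0.14,0],[[0.5,0,0.9],0,0],[[0,0,0.9],0,0],[[0,0,0.9],0,0],[[0,0,0.9],0,0],[[0,0,0.9],0,0],[[0,0,0.9],0,0],[[0,0,0.7],0,0],[[0,0,0.4],0,0],[[0,0,0.1],0,0],[[0,0,0],0,0],[[0,0,0],0,0]]' 60
python3 - <<'E'
from h import *
c=env.read_camera('wrist');cv2.imwrite('pics/w18.png',c['color'])
plan([.4709,.4397,.006],np.radians(89.4))
E
```

```text
clock: 40.95
tcp_pos: [0.4718, 0.441, 0.011]
orientation: [0.001, 0.005, 1.0, 0.0]
wrist_force: [0.2, 0.3, 0.3]
finger_gap: 0.0427
t 41.0 tcp [0.4717 0.441  0.011 ] jaw deg 89.5 gap 0.0427 F [ 0.6 -0.1  0.2] q6 0.64
now-axes units of 20mm: [ 0.04 -0.07  0.25]  turn units(6deg) 0.01  after-turn axes: [ 0.04 -0.07  0.25]
```

View pics/w18.png

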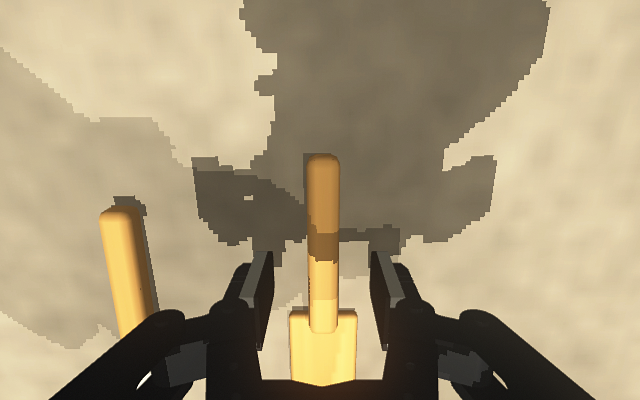

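```bash
python3 -m pendant '[[[0,0,0.25],0,0],[[0,0,0],0,0.4],[[0,0,0],0,1],[[0,0,0],0,1],[[0,0,0],0,1],[[0,0,0],0,1]]'; python3 -m pendant '[[[0,0,-0.3],0,1],[[0,0,-0.9],0,1],[[0,0,-0.9],0,1],[[0,0,-0.9],0,1],[[0,0,-0.9],0,1],[[0,0,-0.9],0,1],[[0,0,-0.9],0,1],[[0,0,0],0,1]]'
python3 - <<'E'
from h import *
c=env.read_camera('wrist');cv2.imwrite('pics/w19.png',c['color'])
t=np.array([.5915,-.0268]);a=np.radians(134.4);ux=np.array([np.cos(a),np.sin(a)]);uy=np.array([-np.sin(a),np.cos(a)])
o=t-.035*ux; tc=o+.0205*uy   # spreader +x dir = -uy, grip at -20.5
print(tc)
plan([*tc,.12],a)
E
```

```text
clock: 41.75
tcp_pos: [0.4713, 0.4407, 0.0054]
orientation: [0.0, 0.005, 1.0, 0.0]
wrist_force: [-0.3, 0.2, 1.2]
finger_gap: 0.0118
clock: 42.75
tcp_pos: [0.4725, 0.4416, 0.1222]
orientation: [0.002, 0.005, 1.0, 0.001]
wrist_force: [-0.2, 0.0, -0.8]
finger_gap: 0.0118
[ 0.60134153 -0.06614964]
t 42.8 tcp [0.4719 0.4411 0.1208] jaw deg 89.5 gap 0.0117 F [ 0.  -0.6 -1. ] q6 0.64
now-axes units of 20mm: [-6.70e+00 -2.53e+01  1.00e-02]  turn units(6deg) -7.49  after-turn axes: [ 1.312e+01 -2.265e+01  1.000e-02]
```

View pics/w19.png

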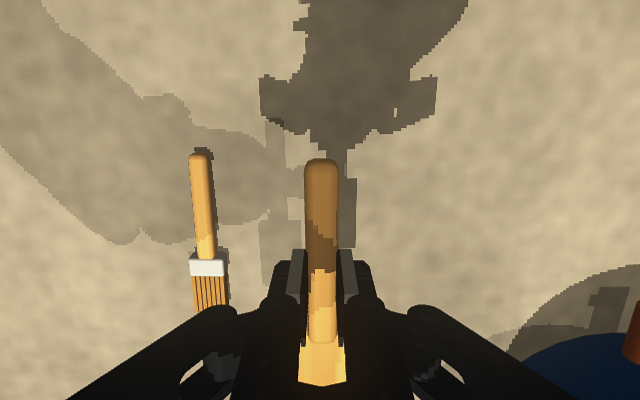

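```bash
python3 -m pendant '[[[0,0,0],-0.94,1],[[0,0,0],-0.94,1],[[0,0,0],-0.94,1],[[0,0,0],-0.94,1],[[0,0,0],-0.94,1],[[0,0,0],-0.94,1],[[0,0,0],-0.94,1],[[0,0,0],-0.91,1],[[0.3,-0.5,0],0,1],[[0.57,-0.98,0],0,1],[[0.57,-0.98,0],0,1],[[0.57,-0.98,0],0,1]]'
python3 -m pendant '[[[0.57,-0.98,0],0,1],[[0.57,-0.98,0],0,1],[[0.57,-0.98,0],0,1],[[0.57,-0.98,0],0,1],[[0.57,-0.98,0],0,1],[[0.57,-0.98,0],0,1],[[0.57,-0.98,0],0,1],[[0.57,-0.98,0],0,1],[[0.57,-0.98,0],0,1],[[0.57,-0.98,0],0,1],[[0.57,-0.98,0],0,1],[[0.57,-0.98,0],0,1]]'
python3 -m pendant '[[[0.57,-0.98,0],0,1],[[0.57,-0.98,0],0,1],[[0.57,-0.98,0],0,1],[[0.57,-0.98,0],0,1],[[0.57,-0.98,0],0,1],[[0.57,-0.98,0],0,1],[[0.57,-0.98,0],0,1],[[0.3,-0.5,0],0,1],[[0,0,0],0,1],[[0,0,0],0,1]]'
python3 - <<'E'
from h import *
c=env.read_camera('wrist')
tray_ov(c['color'],c,[.5915,-.0268,np.radians(134.4)],'pics/w20.png')
plan([.6013,-.0661,.02],np.radians(134.4))
E
```

```text
clock: 44.3
tcp_pos: [0.4912, 0.3612, 0.1194]
orientation: [0.0, -0.377, 0.926, -0.0]
wrist_force: [-0.1, -0.7, -0.1]
finger_gap: 0.0118
clock: 45.8
tcp_pos: [0.5577, 0.098, 0.1194]
orientation: [0.0, -0.378, 0.926, -0.0]
wrist_force: [-0.1, -0.3, -0.5]
finger_gap: 0.012
clock: 47.05
tcp_pos: [0.599, -0.065, 0.1192]
orientation: [-0.0, -0.378, 0.926, 0.0]
wrist_force: [-0.2, 0.4, -0.2]
finger_gap: 0.0118
t 47.1 tcp [ 0.599  -0.0648  0.1192] jaw deg 134.5 gap 0.0119 F [-0.4  0.1 -0.4] q6 -1.02
now-axes units of 20mm: [-0.04 -0.13  4.96]  turn units(6deg) 0.01  after-turn axes: [-0.04 -0.13  4.96]
```

View pics/w20.png

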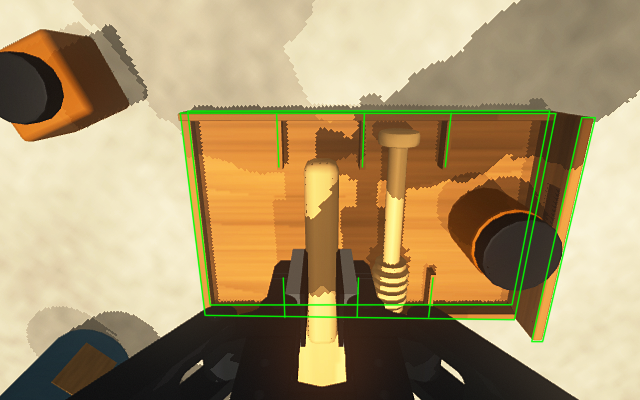

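```bash
python3 -m pendant '[[[-0.04,-0.13,0.4],0,1],[[0,0,0.8],0,1],[[0,0,0.8],0,1],[[0,0,0.8],0,1],[[0,0,0.8],0,1],[[0,0,0.6],0,1],[[0,0,0.4],0,1],[[0,0,0.2],0,1],[[0,0,0],0,1],[[0,0,0],0,1]]'
python3 - <<'E'
from h import *
c=env.read_camera('wrist');cv2.imwrite('pics/w21.png',c['color'])
c=env.read_camera('scene');cv2.imwrite('pics/s21.png',cv2.resize(c['color'][120:260,240:420],(800,622),interpolation=cv2.INTER_CUBIC)[:600])
plan([.6013,-.0661,.0105],np.radians(134.4))
E
```

```text
clock: 48.35
tcp_pos: [0.6021, -0.067, 0.0238]
orientation: [0.0, -0.378, 0.926, -0.0]
wrist_force: [-0.9, -0.1, -0.5]
finger_gap: 0.0119
t 48.45 tcp [ 0.6021 -0.067   0.0239] jaw deg 134.4 gap 0.0116 F [-0.1 -0.4  0.2] q6 -1.02
now-axes units of 20mm: [-0.    0.06  0.67]  turn units(6deg) 0.0  after-turn axes: [-0.    0.06  0.67]
```

View pics/w21.png

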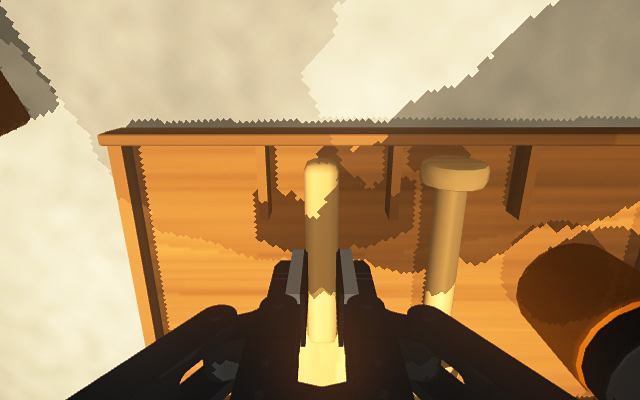

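View pics/s21.png

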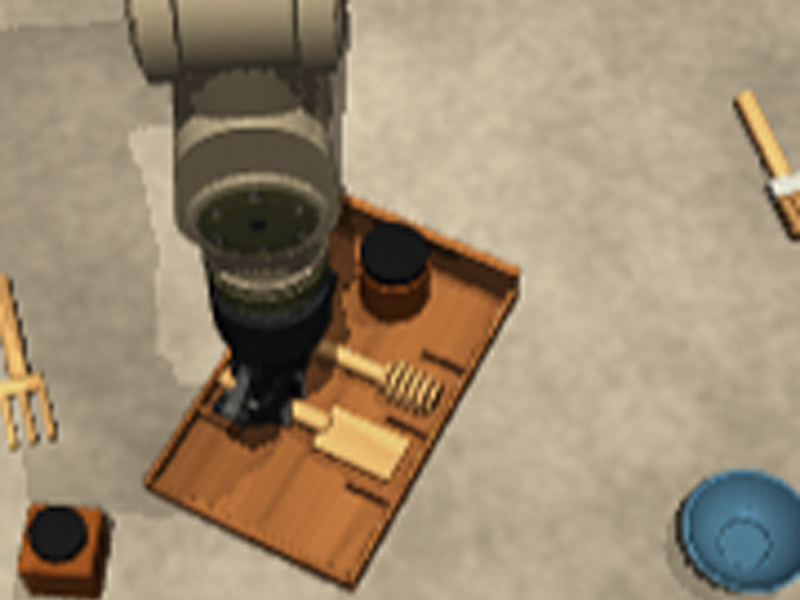

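```bash
python3 -m pendant '[[[0,0,0.3],0,1],[[0,0,0.2],0,1],[[0,0,0.1],0,1],[[0,0,0.07],0,1],[[0,0,0],0,1],[[0,0,0],0,1]]'; python3 -m pendant '[[[0,0,0],0,0.6],[[0,0,0],0,0.45],[[0,0,0],0,0.42],[[0,0,0],0,0.42],[[0,0,-0.4],0,0.42],[[0,0,-0.9],0,0.42],[[0,0,-0.9],0,0.42],[[0,0,-0.9],0,0.42],[[0,0,-0.9],0,0.42],[[0,0,-0.9],0,0.42],[[0,0,-0.9],0,0.42],[[0,0,-0.4],0,0.2]]'
cat > chk.py <<'E'
import sys
from h import *
t=np.array([.5915,-.0268]);a=np.radians(134.4)
for n in sys.argv[2:]:
    c=env.read_camera(n)
    cv2.imwrite(f'pics/{sys.argv[1]}{n}.png',c['color'])
    for o,xx in(('dipper',20),('jar',88),('spreader',-34),('spoon',-94)):
        i=(*(t+xx/1000*np.array([np.cos(a),np.sin(a)])),np.radians(44.5))
        for d in env.cut_out(n,o)[:2]:
            w=pix2w(c,d['location'],.02)
            if np.hypot(w[0]-i[0],w[1]-i[1])>.06:continue
            p,f=fit(o,[(c,d['region'])],i,z0=.005,yaw=o!='jar')
            x=p[:2]-t;print(n,o,round(d['p'],2),'in tray mm',round(1000*x@[np.cos(a),np.sin(a)],1),round(1000*x@[-np.sin(a),np.cos(a)],1),np.degrees(p[2]).round(1) if len(p)>2 else '',round(f,3))
E
python3 chk.py c1 wrist scene
python3 - <<'E'
from h import *
plan([.507,-.342,.15],np.radians(92))
E
```

```text
clock: 49.2
tcp_pos: [0.6014, -0.0668, 0.0103]
orientation: [-0.0, -0.378, 0.926, 0.0]
wrist_force: [-2.2, 0.3, 6.2]
finger_gap: 0.0117
clock: 50.7
tcp_pos: [0.6024, -0.0671, 0.1356]
orientation: [0.001, -0.378, 0.926, -0.001]
wrist_force: [0.6, -0.1, 0.6]
finger_gap: 0.0339
wrist dipper 0.81 in tray mm 18.8 -0.7 45.1 0.474
wrist spreader 0.7 in tray mm -36.3 1.8 44.4 0.01
scene dipper 0.63 in tray mm 17.9 -4.7 46.1 0.461
scene jar 0.55 in tray mm 88.5 -2.9  0.018
scene spreader 0.53 in tray mm -37.2 -1.4 44.4 0.006
t 51.2 tcp [ 0.6014 -0.0668  0.1333] jaw deg 134.4 gap 0.0341 F [-0.8  0.1  1.1] q6 -1.02
now-axes units of 20mm: [13.   -6.53 -0.84]  turn units(6deg) 7.07  after-turn axes: [  5.2  -13.59  -0.84]
```

View pics/c1wrist.png

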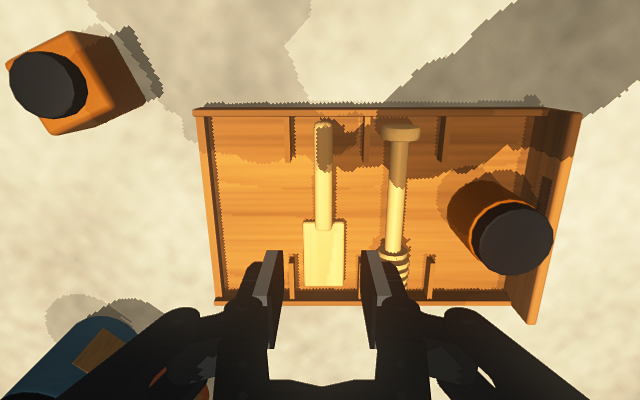

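```bash
python3 -m pendant '[[[0,0,-0.5],0.9,0],[[0,0,-0.35],0.9,0],[[0,0,0],0.9,0],[[0,0,0],0.9,0],[[0,0,0],0.9,0],[[0,0,0],0.9,0],[[0,0,0],0.9,0],[[0,0,0],0.77,0],[[0.2,-0.5,0],0,0],[[0.37,-0.97,0],0,0],[[0.37,-0.97,0],0,0],[[0.37,-0.97,0],0,0]]'
python3 -m pendant '[[[0.37,-0.97,0],0,0],[[0.37,-0.97,0],0,0],[[0.37,-0.97,0],0,0],[[0.37,-0.97,0],0,0],[[0.37,-0.97,0],0,0],[[0.37,-0.97,0],0,0],[[0.37,-0.97,0],0,0],[[0.37,-0.97,0],0,0],[[0.37,-0.97,0],0,0],[[0.37,-0.97,0],0,0],[[0.2,-0.5,0],0,0],[[0,0,0],0,0]]'
python3 look.py spoon pics/w23.png .507 -.342 2 -.01 .006
```

```text
clock: 52.7
tcp_pos: [0.5772, -0.1379, 0.1509]
orientation: [0.0, -0.017, 1.0, -0.0]
wrist_force: [0.0, 0.1, 0.4]
finger_gap: 0.0426
clock: 54.2
tcp_pos: [0.5067, -0.3433, 0.1507]
orientation: [0.0, -0.017, 1.0, 0.0]
wrist_force: [-0.2, 0.6, -0.6]
finger_gap: 0.0427
0.67 [323.7, 195.3] 3688
[ 0.5065 -0.344 ] 2.6 0.015252816303726784
t 54.3 tcp [ 0.507  -0.3422  0.1508] jaw deg 92.0 gap 0.0424 F [ 0.5  0.9 -0.1] q6 -0.76
now-axes units of 20mm: [ 0.53 -0.1   7.24]  turn units(6deg) -0.11  after-turn axes: [ 0.53 -0.09  7.24]
```

View pics/w23.png

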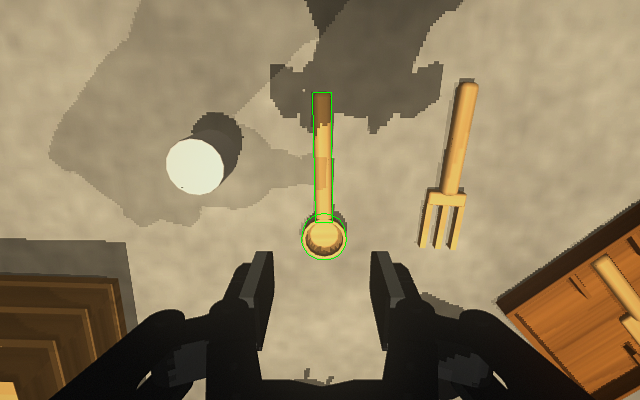

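```bash
python3 - <<'E'
from h import *
w=env.read_camera('wrist');t=env.read_camera('top')
for z in(.02,.03,.04,.05,.06): print(z,pix2w(w,(195,166),z)[:2].round(3),pix2w(t,(470.3,222.9),z)[:2].round(3), 'edge',pix2w(w,(224,166),z)[:2].round(3))
E
```

```text
0.02 [ 0.495 -0.443] [ 0.489 -0.444] edge [ 0.494 -0.421]
0.03 [ 0.492 -0.44 ] [ 0.489 -0.44 ] edge [ 0.492 -0.418]
0.04 [ 0.49  -0.436] [ 0.489 -0.436] edge [ 0.489 -0.415]
0.05 [ 0.487 -0.433] [ 0.489 -0.432] edge [ 0.487 -0.412]
0.06 [ 0.485 -0.429] [ 0.489 -0.429] edge [ 0.484 -0.41 ]
```

```bash
python3 -m pendant '[[[0.5,-0.05,0.4],-0.11,0.25],[[0,0,0.9],0,0.25],[[0,0,0.9],0,0.25],[[0,0,0.9],0,0.25],[[0,0,0.9],0,0.25],[[0,0,0.9],0,0.25],[[0,0,0.9],0,0.25],[[0,0,0.7],0,0.25],[[0,0,0.4],0,0.25],[[0,0,0.1],0,0.25],[[0,0,0],0,0.25],[[0,0,0],0,0.25]]' 60
python3 - <<'E'
from h import *
c=env.read_camera('wrist');cv2.imwrite('pics/w24.png',c['color'])
plan([.4965,-.344,.006],np.radians(92.6))
E
```

```text
clock: 55.9
tcp_pos: [0.4975, -0.3442, 0.0115]
orientation: [0.0, -0.023, 1.0, -0.0]
wrist_force: [0.3, 0.0, 0.4]
finger_gap: 0.0317
t 55.95 tcp [ 0.4974 -0.3442  0.0115] jaw deg 92.7 gap 0.0319 F [-0.  -0.2  0.1] q6 -0.78
now-axes units of 20mm: [0.05 0.01 0.27]  turn units(6deg) 0.01  after-turn axes: [0.05 0.01 0.27]
```

View pics/w24.png

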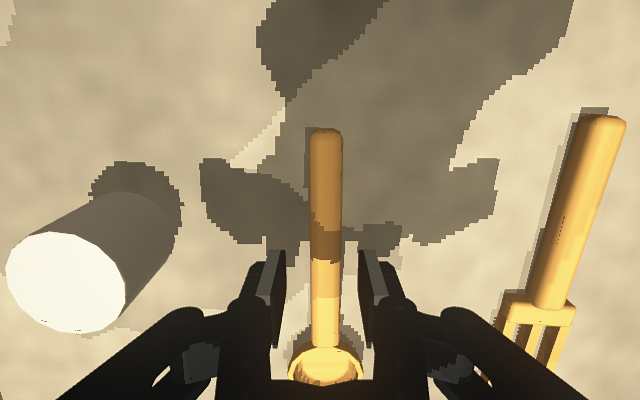

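Aligned; lower, grip, lift.

```bash
python3 -m pendant '[[[0,0,0.27],0,0.25],[[0,0,0],0,0.5],[[0,0,0],0,1],[[0,0,0],0,1],[[0,0,0],0,1],[[0,0,0],0,1]]'; python3 -m pendant '[[[0,0,-0.3],0,1],[[0,0,-0.9],0,1],[[0,0,-0.9],0,1],[[0,0,-0.9],0,1],[[0,0,-0.9],0,1],[[0,0,-0.9],0,1],[[0,0,-0.9],0,1],[[0,0,0],0,1]]'
python3 - <<'E'
from h import *
c=env.read_camera('wrist');cv2.imwrite('pics/w25.png',c['color'])
t=np.array([.5915,-.0268]);a=np.radians(134.4);ux=np.array([np.cos(a),np.sin(a)]);uy=np.array([-np.sin(a),np.cos(a)])
tc=t-.0935*ux+.009*uy
print(tc)
plan([*tc,.12],a)
E
```

```text
clock: 56.7
tcp_pos: [0.4971, -0.3439, 0.0054]
orientation: [0.0, -0.023, 1.0, 0.0]
wrist_force: [0.4, -0.4, 0.1]
finger_gap: 0.0119
clock: 57.7
tcp_pos: [0.498, -0.3447, 0.1214]
orientation: [0.001, -0.023, 1.0, -0.001]
wrist_force: [0.8, -0.3, 0.4]
finger_gap: 0.0119
[ 0.65048827 -0.09990017]
t 57.75 tcp [ 0.4975 -0.3442  0.1202] jaw deg 92.6 gap 0.0119 F [-0.4  0.1 -0.8] q6 -0.78
now-axes units of 20mm: [-8.210e+00  1.185e+01  1.000e-02]  turn units(6deg) -6.96  after-turn axes: [-1.401e+01  3.380e+00  1.000e-02]
```

View pics/w25.png

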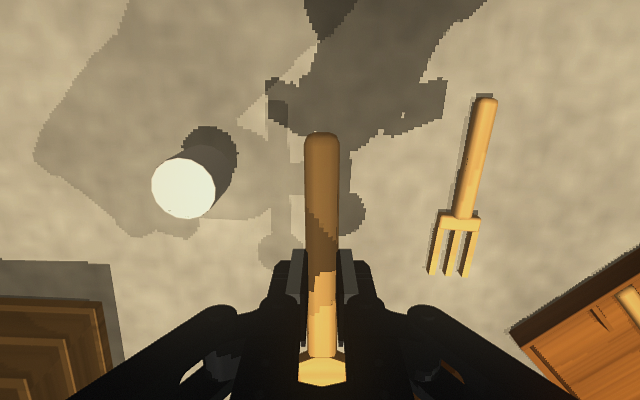

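```bash
python3 -m pendant '[[[0,0,0],-0.87,1],[[0,0,0],-0.87,1],[[0,0,0],-0.87,1],[[0,0,0],-0.87,1],[[0,0,0],-0.87,1],[[0,0,0],-0.87,1],[[0,0,0],-0.87,1],[[0,0,0],-0.87,1],[[-0.5,0.1,0],0,1],[[-0.9,0.22,0],0,1],[[-0.9,0.22,0],0,1],[[-0.9,0.22,0],0,1]]'
python3 -m pendant '[[[-0.9,0.22,0],0,1],[[-0.9,0.22,0],0,1],[[-0.9,0.22,0],0,1],[[-0.9,0.22,0],0,1],[[-0.9,0.22,0],0,1],[[-0.9,0.22,0],0,1],[[-0.9,0.22,0],0,1],[[-0.9,0.22,0],0,1],[[-0.9,0.22,0],0,1],[[-0.9,0.22,0],0,1],[[-0.9,0.22,0],0,1],[[-0.9,0.22,0],0,1]]'
python3 -m pendant '[[[0,0,0],0,1],[[0,0,0],0,1]]'
python3 - <<'E'
from h import *
c=env.read_camera('wrist')
tray_ov(c['color'],c,[.5915,-.0268,np.radians(134.4)],'pics/w26.png')
plan([.6505,-.0999,.02],np.radians(134.4))
E
```

```text
clock: 59.25
tcp_pos: [0.533, -0.2866, 0.1195]
orientation: [0.0, -0.378, 0.926, 0.0]
wrist_force: [0.4, 0.2, -0.0]
finger_gap: 0.012
clock: 60.75
tcp_pos: [0.6501, -0.0983, 0.1195]
orientation: [0.0, -0.378, 0.926, 0.0]
wrist_force: [0.6, -1.0, -0.8]
finger_gap: 0.0117
clock: 61.0
tcp_pos: [0.6493, -0.0994, 0.1194]
orientation: [-0.0, -0.378, 0.926, -0.0]
wrist_force: [-0.6, 1.3, 0.1]
finger_gap: 0.0122
t 61.05 tcp [ 0.6492 -0.0997  0.1194] jaw deg 134.4 gap 0.0119 F [ 0.1 -0.7  0.2] q6 -1.05
now-axes units of 20mm: [-0.04 -0.05  4.97]  turn units(6deg) -0.0  after-turn axes: [-0.04 -0.05  4.97]
```

View pics/w26.png

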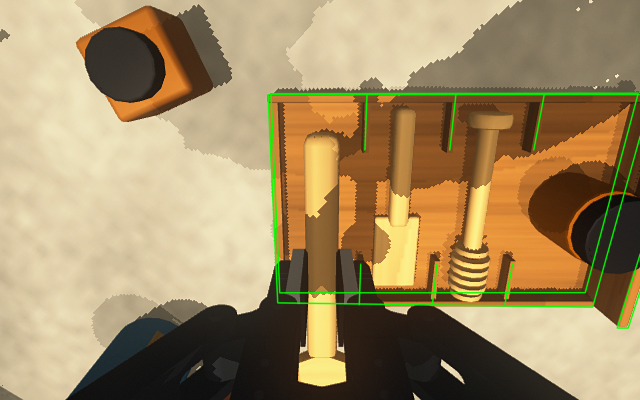

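```bash
python3 -m pendant '[[[-0.04,-0.05,0.4],0,1],[[0,0,0.8],0,1],[[0,0,0.8],0,1],[[0,0,0.8],0,1],[[0,0,0.8],0,1],[[0,0,0.6],0,1],[[0,0,0.4],0,1],[[0,0,0.2],0,1],[[0,0,0],0,1],[[0,0,0],0,1]]'
python3 - <<'E'
from h import *
c=env.read_camera('wrist');cv2.imwrite('pics/w27.png',c['color'])
plan([.6505,-.0999,.0105],np.radians(134.4))
E
```

```text
clock: 62.3
tcp_pos: [0.6512, -0.0996, 0.0241]
orientation: [0.0, -0.378, 0.926, -0.0]
wrist_force: [-0.8, -0.2, 0.3]
finger_gap: 0.0119
t 62.35 tcp [ 0.6513 -0.0996  0.0242] jaw deg 134.4 gap 0.0121 F [ 0.4 -0.4  0.6] q6 -1.05
now-axes units of 20mm: [0.04 0.02 0.68]  turn units(6deg) 0.0  after-turn axes: [0.04 0.02 0.68]
```

View pics/w27.png

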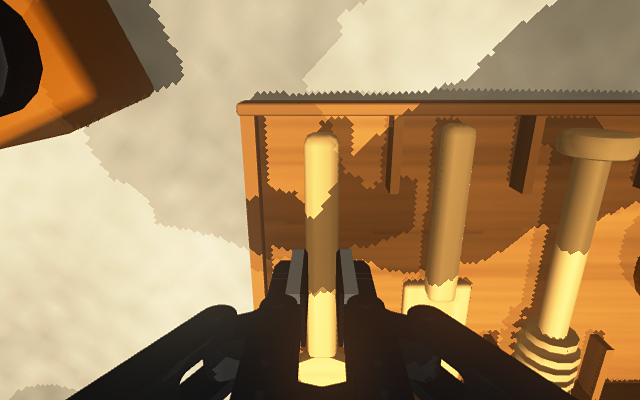

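```bash
python3 -m pendant '[[[0,0,0.3],0,1],[[0,0,0.2],0,1],[[0,0,0.1],0,1],[[0,0,0.05],0,1],[[0,0,0],0,1],[[0,0,0],0,1]]'; python3 -m pendant '[[[0,0,0],0,0.6],[[0,0,0],0,0.5],[[0,0,0],0,0.5],[[0,0,0],0,0.5],[[0,0,-0.4],0,0.5],[[0,0,-0.9],0,0.5],[[0,0,-0.9],0,0.5],[[0,0,-0.9],0,0.5],[[0,0,-0.9],0,0.5],[[0,0,-0.9],0,0.5],[[0,0,-0.9],0,0.5],[[0,0,-0.9],0,0.3]]'
python3 -m pendant '[[[0.5,0,-0.9],0,0.3],[[0.9,0,-0.9],0,0.3],[[0.9,0,0],0,0.3],[[0.9,0,0],0,0.3],[[0.9,0,0],0,0.3],[[0.9,0,0],0,0.3],[[0,0,0],0,0.3],[[0,0,0],0,0.3]]'
python3 chk.py c2 wrist scene top
python3 - <<'E'
from h import *
plan([.5,-.2,.2])
c=env.read_camera('scene');cv2.imwrite('pics/s28.png',cv2.resize(c['color'][120:280,180:470],(800,441),interpolation=cv2.INTER_CUBIC))
E
```

```text
clock: 63.1
tcp_pos: [0.6509, -0.0996, 0.0106]
orientation: [0.0, -0.378, 0.926, -0.0]
wrist_force: [-1.1, 0.5, 0.6]
finger_gap: 0.0121
clock: 64.6
tcp_pos: [0.6509, -0.0995, 0.1465]
orientation: [0.001, -0.378, 0.926, -0.0]
wrist_force: [-0.2, -0.4, -0.2]
finger_gap: 0.0301
clock: 65.6
tcp_pos: [0.5794, -0.1695, 0.1804]
orientation: [0.0, -0.378, 0.926, 0.0]
wrist_force: [-0.1, -0.6, 0.3]
finger_gap: 0.0299
wrist dipper 0.86 in tray mm 18.8 -2.1 45.5 0.452
wrist jar 0.92 in tray mm 88.0 0.1  0.013
wrist spreader 0.69 in tray mm -35.0 -0.2 46.4 0.291
wrist spreader 0.47 in tray mm -17.7 69.8 -37.3 0.844
scene dipper 0.49 in tray mm 17.7 -3.7 44.8 0.055
scene jar 0.65 in tray mm 87.7 -3.3  0.011
scene spreader 0.85 in tray mm -37.2 -1.9 44.9 0.06
scene spoon 0.62 in tray mm -94.7 -1.1 44.0 0.109
top dipper 0.81 in tray mm 20.2 -0.3 44.7 0.068
top jar 0.82 in tray mm 89.7 -1.2  0.002
top spreader 0.87 in tray mm -34.5 -0.9 45.4 0.009
top spoon 0.66 in tray mm -93.3 -1.9 44.6 0.047
t 66.35 tcp [ 0.5793 -0.1695  0.1805] jaw deg 134.4 gap 0.03 F [ 0.1 -0.4 -0.1] q6 -1.19
now-axes units of 20mm: [ 3.9   1.68 -0.98]  turn units(6deg) 0.0  after-turn axes: [ 3.9   1.68 -0.98]
```

View pics/c2wrist.png

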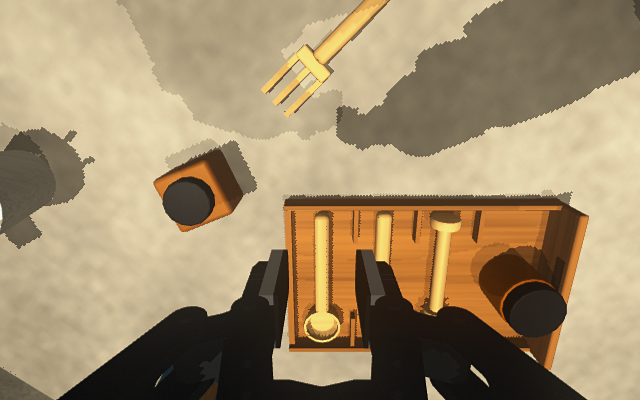

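View pics/s28.png

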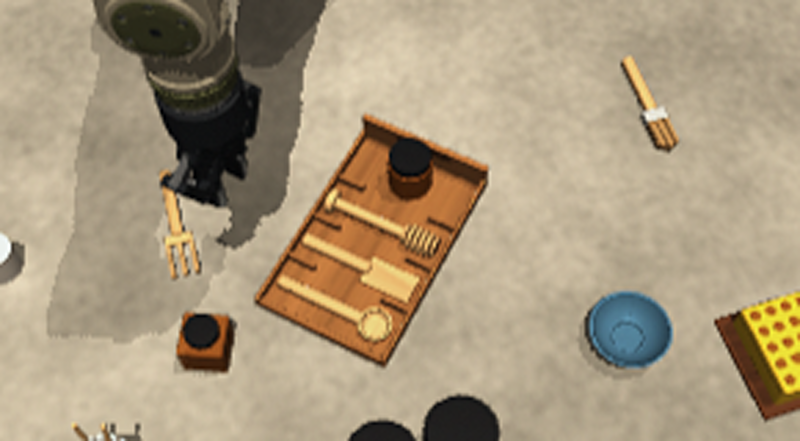

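```bash
python3 -c "
from workcell import env
print(env.hand_in(), env.get_state()['clock'])"
```

```text
the job is handed in; nothing more can be done
the job is handed in; nothing more can be done
```

The tray is laid in the order asked, and I handed the job in at about 66 s, inside the 115 s limit. The honey jar stands upright next to the headboard, and the dipper, spreader and spoon lie crosswise in lanes 1, 2 and 3.

- **Jar:** I lowered it in roughly 1 mm steps until it touched the tray floor, then opened the fingers. The most the wrist felt was about 11 N.
- **Dipper:** I put it back down once and picked it up nearer its tail. From the middle, the gripper's knuckles would have hit the jar. I laid it about 4–6 mm off lane 1's centre line on purpose, for the same reason.

My last look, with the three cameras, gave these positions in the tray:

| Item | Along the tray (mm) | Target (mm) | Off centre across the tray (mm) |
|---|---|---|---|
| Jar | 88 to 90 | 88 | 0 to -3 |
| Dipper | 18 to 20 | 24 | 0 to -4 |
| Spreader | -35 to -37 | -34 | 0 to -2 |
| Spoon | -93 to -95 | -94 | -1 to -2 |

- **Angle:** the three tools lie within about 2° of straight across the tray.
- **Camera disagreement:** the scene camera read the jar and dipper up to about 3 mm further to one side than the other two cameras. That is about the stated 2 mm calibration error.
- **Weak fits:** some fits were poor in the wrist camera, where the gripper hid part of the tools. It did not find the spoon, so the spoon figures come from the other two cameras.
- **Left alone:** the brush, fork and square jar look unmoved in the pictures; I did not measure them. The gripper was clear of everything, about 18 cm up.

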